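# Clear the knockout slugs and slide in the mounting plate

## Task

Take the bench scraper, press it on the enclosure floor at the closed end, behind the loose knockout slugs, and wipe the whole floor out to the open end, leaning on it all the way with about 10 N and never hard enough to gouge the paint, so that all four slugs drop into the scrap pan; do not touch the slugs with the gripper. Then stand the scraper upright on the bench again and slide the mounting plate with its terminal strip in from the open end, flat under the two guide lips, gently and fully home against the closed end. Leave the flask, drill and screwdriver where they are.

Things in the scene. Friction and masses are not known exactly. Their poses are not given: they have to be found in the camera images.
- enclosure: steel enclosure lying on its back on foam pads on two timbers: held sideways, but it sinks level by some mm when pressed (how much is not known) and comes back. Origin on the floor's flat upper face, 75 mm above the bench, midway between the side walls; z up; x from the closed to the open end. Side walls (inner faces y = +-91.5 mm, x = -130 to +50 mm) and end wall 54 mm high
- stop (a point): foot of the closed end wall's inner face, middle of the floor, at x = -130 mm of the enclosure, axes as the enclosure's: the plate is home when its edge stands against this wall
- guide_mouth (a point): floor point midway between the front ends of the two guide lips, at x = +50 mm. A lip runs along each side wall from the stop to here: 14 mm wide, underside 7 mm, top 10 mm above the floor, 155 mm free between the lips. Past here the lips bend up to 17 mm and low side ears open out about 6 mm a side within 30 mm, as a lead-in
- floor_edge (a point): middle of the floor's free edge at the open end, x = +90 mm; slugs pushed over it fall into the scrap pan. From x = +79 mm on the floor (205 mm wide) is bare. The timbers, below the floor, reach 130 mm to either side
- scrap_pan: fixed open black pan on the bench below the open end, 130 mm (its x) by 230 mm (y) by 52 mm high, 3 mm walls; origin at the centre of its underside; its x nearly along the enclosure's x, origin about 138 mm from the enclosure's, so it begins under the last 15 to 20 mm of the floor
- slug1: loose steel knockout slug, a plain disc 40 mm across, 3 mm thick, 30 g, lying on the enclosure floor (may be partly under a guide lip); origin at the centre of its underside
- slug2: loose steel knockout slug, a plain disc 40 mm across, 3 mm thick, 30 g, lying on the enclosure floor (may be partly under a guide lip); origin at the centre of its underside
- slug3: loose steel knockout slug, a plain disc 40 mm across, 3 mm thick, 30 g, lying on the enclosure floor (may be partly under a guide lip); origin at the centre of its underside
- slug4: loose steel knockout slug, a plain disc 40 mm across, 3 mm thick, 30 g, lying on the enclosure floor (may be partly under a guide lip); origin at the centre of its underside
- scraper: bench scraper standing upright on the bench, about 0.3 kg. Origin at the centre of its flat steel sole, z up. Sole 30 mm (x, the wiping direction, either way) by 147 mm (y); wooden head to 32 mm height; upright wooden grip 28 mm thick (x), 90 mm wide (y), 32 to 110 mm up: pinch its thickness; at 82 mm up the fingertips clear the enclosure's walls
- plate: flat mounting plate lying on the bench, about 0.45 kg, 160 mm (x) by 180 mm (y) by 4 mm, alike either way round. Origin at the centre of its underside, below its centre of mass; z up. Across its middle a rail along y (top 11 mm up) with a terminal strip 40 mm (x) by 90 mm (y), 11 to 55 mm up: take it by the strip across the 40 mm. Home, its origin is 80 mm from the stop; 1.5 mm play a side
- flask: bystander: upright drinking bottle, 72 mm across, 190 mm high, origin under its centre
- drill: bystander: cordless drill standing on its battery (115 by 68 mm), 195 mm high, about 175 mm long, origin under the battery's centre, x towards the chuck
- screwdriver: bystander: screwdriver lying on the bench, about 200 mm long, origin under its middle, x towards the tip
Things that resemble listed ones, but are neither listed nor needed, are in the scene too. Of the things that look like the scraper, take the one that is farthest to the robot's left at the start.

How it is judged:
By the outcome, as a careful person would: the job done as asked, in the order asked, and still so for the second after the job is handed in, with the robot touching nothing.
It also fails if it takes over 72 s, if anything falls off the work surface, if the arm or the gripper's body presses on something with over 40 N, if the wrist force passes 120 N, or if a joint passes its speed limit or range.

## Robot

A 7-joint arm with a two-finger parallel gripper is mounted at the origin on the work surface. World frame = base frame: x ahead of the robot, y to its left, z up, the work surface at z = 0. Lengths are in m, angles in rad, forces in N, time in s.
With the tool pointing down it reaches from about 0.4 to 0.875 m from the base axis. Payload 19.3 kg.
Tool frame: the origin (TCP) lies on the centre line of the jaws, within the pads' length; the fingertips stand 19 mm ahead of it and the grasp point (between the pads) is the TCP (bot.nose_length is the distance from the TCP to the fingertips, in m); y points along the fingers, z is the direction in which the jaws open and shut, and the axes are right-handed (so a half turn about y gives the same grasp; the last joint's range is limited). The gripper opens to 85 mm and grips with 20 to 120 N. Pads are 22 mm wide; open, the fingers measure 114 mm over their backs; the gripper's body (76 mm by 85 mm) begins 54 mm behind the grasp point. The pads swing forward as they close: fully open they stand 13 mm farther back than shut.
Start: joints at [1.089, 0.521, -0.036, 1.599, 0.021, 1.021, -0.113], TCP at [0.25, -0.573, 0.25] pointing down, gripper open.
Joint ranges: [-2.91, 2.91], [-0.3, 2.13], [-1.5, 1.42], [0.17, 2.43], [-1.26, 4.41], [0.16, 1.93], [-2.52, 2.52]. Speed limits (rad/s): [1.89, 1.89, 2.39, 2.39, 3.01, 3.01, 3.01].

## Interface

Orientations are given as [roll, pitch, yaw] about the fixed x, y, z axes, in that order (R = Rz(yaw) Ry(pitch) Rx(roll)).
In Python, from workcell import observe, cams, workorder, bot gives the robot as it stands. The module is installed in compiled form; this text tells all that it offers.
- The arm moves only by the tool apply_moves, never from a script. Its arguments are lists of equal length, an entry for each row: "jaw": the opening, from -1 (shut) to 1 (fully open), so that 0 is half open; "translation": the shift along the world's x, y, z in m, a list of three; "angular": the turn, a rotation vector about the world's x, y, z in degrees, a list of three. In form: {"jaw": [jaw, ...], "translation": [[x, y, z], ...], "angular": [[ax, ay, az], ...]}. A call has 1 to 5 rows; each row is the pose to reach, as a shift and turn from the pose commanded when the call began; what a row does not reach only later rows make up. A row lasts 1/10 s, in which the tool goes at most 50 mm and 8.59 degrees, less where a joint would pass 70% of its speed; a pose out of reach is approached as far as the arm can. A call with a gripper value outside its range is refused whole. The fingers move at their own pace and stop on an object; "newtons" is the grip in N (left out, the last holds). Time passes only in rows, so rows that repeat a pose let the fingers close. It gives the time, the measured TCP pose, the force and the opening at its end, in the units of the state.
- observe(): the state, without advancing time (a new reading comes with each control period).
- cams.grab_frame(name): name is "side" or "top" or "wrist"; returns a dict with "pixels" (400x640x3 uint8, red, green, blue), "mtx" (3x3 intrinsics, pixels), "R" (3x3) and "t" (3): a world point X has camera coordinates R X + t. Camera axes: x right, y down, z forward; pixel columns grow to the right and rows downward; lengths in m; the calibration is good to about 2 mm. A picture is of the moment at which its call begins. There is no depth.
- workorder.job_done(): hands the job in, once; it reports no verdict.
The state is a dict: "clock": time; "qpos": joint angles; "qd": joint speeds; "joint_efforts": joint torques, N m; "position": TCP position; "tool_rot": TCP orientation; "force": force on the tool from outside, world axes, zero at the start; "moment": the same for the moment, N m; "grip_width": finger opening in m.
Only numpy, scipy, OpenCV 4.12 (cv2) and the standard library are available. Lean on these libraries where they do the work, as an engineer would, in place of code of your own. Each camera call takes 0.05 s, during which the arm holds its last target. There are 200 camera calls.

## Working session

There is one attempt and no reset: what is moved stays moved. The work goes in short steps, Python scripts to look and compute and a tool call to move; the robot and the scene stay as the last step left them, time stands still between calls to the robot, and variables do not carry over. Pictures are saved under pics/ and viewed, about 8 in all and at most 12, crops included, and the job is handed in when it is done.

Besides the shell and the picture viewer there is one more tool, called as a command line: name --argument value ..., lists and objects as JSON in quotes. apply_moves: Moves the arm, as the interface text tells. Its arguments: {"type":"object","properties":{"jaw":{"type":"array"},"translation":{"type":"array"},"angular":{"type":"array"},"newtons":{"type":"number"}},"required":["jaw","translation","angular"]}

```bash
mkdir -p pics; ls; python3 - <<'E'
from workcell import observe,cams,bot
import cv2,numpy as np
s=observe()
for k in s: print(k,np.round(s[k],3))
print(bot.nose_length)
for n in("top","side"):
    f=cams.grab_frame(n); cv2.imwrite(f"pics/{n}0.png",f["pixels"][:,:,::-1]); print(n,f["mtx"].round(1).tolist(),f["R"].round(3).tolist(),f["t"].round(3).tolist())
E
```

```text
pics
clock 0.0
qpos [ 1.089  0.522 -0.036  1.6    0.021  1.021 -0.113]
qd [-0.    -0.001  0.001  0.     0.001 -0.001 -0.001]
joint_efforts [ 1.0000e-03 -9.2712e+01  1.9810e+00 -3.6994e+01  1.8000e-02  8.0000e-03
 -0.0000e+00]
position [ 0.25  -0.572  0.25 ]
tool_rot [-1.572 -0.    -2.73 ]
force [-0.862 -0.677  0.006]
moment [-0.015 -0.026  0.009]
grip_width 0.085
0.019
top [[417.9, 0.0, 317.7], [0.0, 417.9, 208.2], [0.0, 0.0, 1.0]] [[-0.027, -1.0, -0.01], [-0.999, 0.028, -0.045], [0.045, 0.009, -0.999]] [0.034, 0.524, 1.07]
side [[473.6, 0.0, 320.7], [0.0, 473.6, 196.0], [0.0, 0.0, 1.0]] [[0.971, -0.241, 0.003], [-0.169, -0.693, -0.701], [0.171, 0.68, -0.713]] [-0.522, 0.146, 1.03]
```

View pics/top0.png

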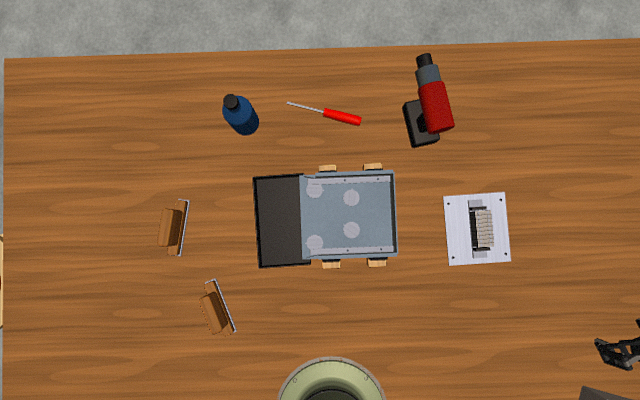

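View pics/side0.png

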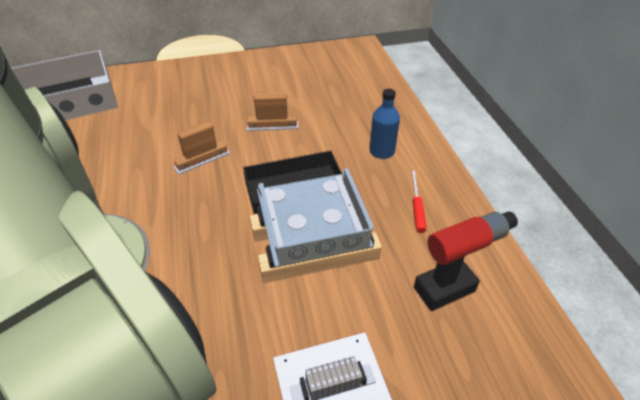

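Top view: the left scraper is at (172,228) and the decoy is at (215,305). The enclosure is at (300–397, 170–262) with its open end to the left (+y) and the black pan at (280,220). The plate is at (477,230), and the bystanders are along the upper edge.

```bash
cat > h.py <<'E'
import numpy as np,cv2
from workcell import observe,cams
def ray(f,uv,z):
    uv=np.atleast_2d(np.array(uv,float)); d=np.c_[uv,np.ones(len(uv))]@np.linalg.inv(f["mtx"]).T@f["R"]
    c=-f["R"].T@f["t"]; return c+d*((z-c[2])/d[:,2])[:,None]
def proj(f,X):
    p=(np.atleast_2d(X)@f["R"].T+f["t"])@f["mtx"].T; return p[:,:2]/p[:,2:]
def show(f,name,box=None,k=1):
    im=f["pixels"][:,:,::-1]
    if box: im=im[box[1]:box[3],box[0]:box[2]]
    cv2.imwrite("pics/"+name,cv2.resize(im,None,fx=k,fy=k,interpolation=cv2.INTER_CUBIC))
def biggest(m):
    c=cv2.findContours(m.astype(np.uint8),0,2)[0]; return max(c,key=cv2.contourArea)
E
python3 - <<'E'
from h import *
f=cams.grab_frame("top"); show(f,"enc.png",(245,155,405,275),5)
I=f["pixels"].astype(int); hsv=cv2.cvtColor(f["pixels"],cv2.COLOR_RGB2HSV)
m=(hsv[...,1]<40)&(hsv[...,2]>170); m[:, :430]=0; m[:,530:]=0;m[:180]=0;m[280:]=0
c=biggest(m); b=cv2.boxPoints(cv2.minAreaRect(c)); print("plate",b.round(1).tolist()); w=ray(f,b,0.004); print(w.round(4).tolist(),w.mean(0))
m=(hsv[...,1]<60); m[:, :150]=0; m[:,200:]=0;m[:180]=0;m[275:]=0
c=biggest(m); b=cv2.boxPoints(cv2.minAreaRect(c)); print("sole",b.round(1).tolist()); print(ray(f,b,0.005).round(4).tolist())
im=cv2.hconcat([cv2.resize(f["pixels"][190:270,150:200],None,fx=7,fy=7),cv2.resize(f["pixels"][187:267,440:515],None,fx=5.6,fy=7)])
cv2.imwrite("pics/two.png",im[:,:,::-1])
E
```

```text
plate [[442.79998779296875, 196.10000610351562], [504.5, 190.8000030517578], [510.5, 260.79998779296875], [448.79998779296875, 266.0]]
[[0.548, -0.3068, 0.004], [0.5572, -0.4674, 0.004], [0.3758, -0.4741, 0.004], [0.3665, -0.3148, 0.004]] [ 0.4619021  -0.39077392  0.004     ]
sole [[176.0, 255.0], [178.0, 198.89999389648438], [189.1999969482422, 199.3000030517578], [187.1999969482422, 255.39999389648438]]
[[0.4139, 0.3918, 0.005], [0.5601, 0.3847, 0.005], [0.5582, 0.3554, 0.005], [0.4121, 0.3626, 0.005]]
```

View pics/enc.png

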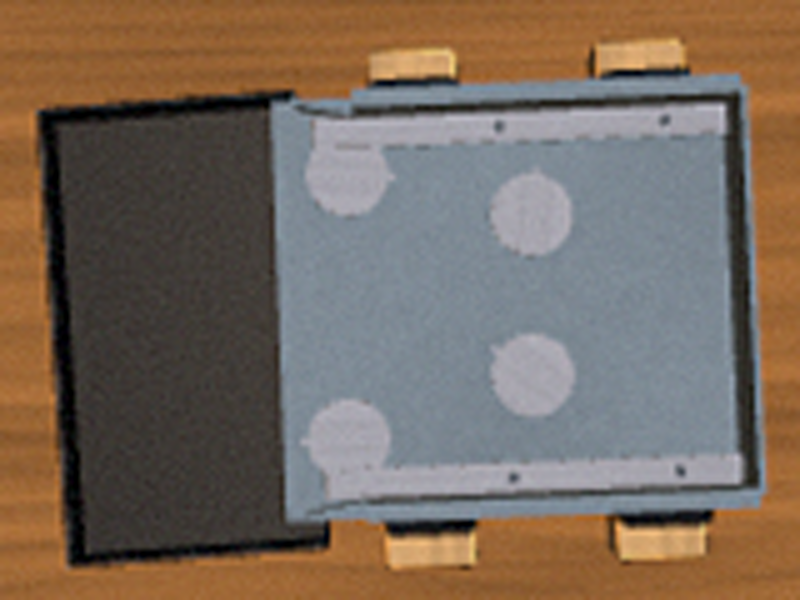

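View pics/two.png

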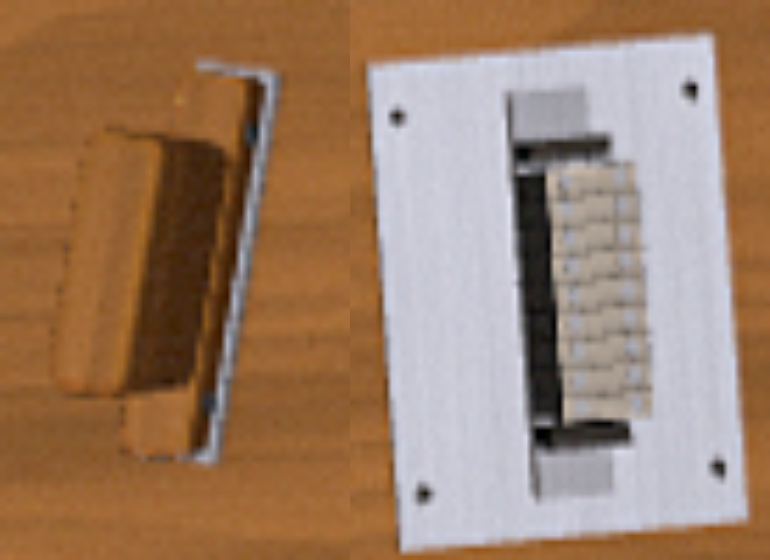

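```bash
python3 - <<'E'
from h import *
f=cams.grab_frame("top")
P=lambda l,z:ray(f,np.array(l)/5+[245,155],z)
E=P([(272,100),(290,520)],.075); F=P([(727,105),(743,480)],.075); U=P([(340,147),(725,133)],.085); L=P([(330,470),(740,456)],.085)
ang=lambda a,b:np.degrees(np.arctan2(*(b-a)[1::-1]))
for n,l in(("edge",E),("foot",F),("lipU",U),("lipL",L)): print(n,l[:,:2].round(4).tolist(),ang(*l).round(2),l.mean(0).round(4))
S=ray(f,np.array([(278,72),(215,462)])/7+[150,190],.003); print("sole",S.round(4).tolist(),ang(*S),np.linalg.norm(S[1]-S[0]),S.mean(0))
SL=ray(f,np.array([(178,206),(178+0,206)]),.0)
sl=P([(348,176),(531,214),(348,438),(532,375)],.078);print(sl.round(3).tolist())
# grip top centre: crop two left (110,260) at z=.11
print("grip",ray(f,np.array([[110,262]])/7+[150,190],.11))
t=np.array([(548,165),(636,163),(652,415),(565,418)])-[350,0]
print("strip",ray(f,t/[5.6,7]+[440,187],.055).round(4).tolist())
E
```

```text
edge [[0.6049, 0.0618], [0.4, 0.0583]] -179.01 [0.5025 0.06   0.075 ]
foot [[0.5961, -0.1605], [0.4135, -0.1618]] -179.58 [ 0.5048 -0.1611  0.075 ]
lipU [[0.5799, 0.0289], [0.5814, -0.1573]] -89.54 [ 0.5806 -0.0642  0.085 ]
lipL [[0.4242, 0.0379], [0.4256, -0.1591]] -89.59 [ 0.4249 -0.0606  0.085 ]
sole [[0.5557, 0.3547, 0.003], [0.4109, 0.3802, 0.003]] 170.01192778336454 0.14704934224859756 [0.48327823 0.3674228  0.003     ]
[[0.566, 0.026, 0.078], [0.545, -0.063, 0.078], [0.439, 0.029, 0.078], [0.467, -0.061, 0.078]]
grip [[0.48536525 0.37850881 0.11      ]]
strip [[0.5065, -0.3708, 0.055], [0.5062, -0.4095, 0.055], [0.4172, -0.4125, 0.055], [0.4172, -0.3743, 0.055]]
```

Four pictures viewed so far. The enclosure is about (0.5025,-0.0305) with yaw 90.5°, the scraper about (0.486,0.381) with its x axis at 80°, and the plate about (0.462,-0.391) at 92.4°. Next I move to the scraper.

apply_moves --jaw '[1,1,1,1,1]' --translation '[[0.036,0.032,0.01],[0.072,0.064,0.02],[0.108,0.096,0.03],[0.144,0.128,0.04],[0.18,0.16,0.05]]' --angular '[[0,0,8.4],[0,0,16.8],[0,0,25.2],[0,0,33.6],[0,0,42]]'

```text
clock: 0.7
position: [0.4313, -0.4113, 0.3008]
tool_rot: [-1.571, -0.0, -1.991]
force: [-0.2, -0.8, 0.4]
grip_width: 0.0859
```

apply_moves --jaw '[1,1,1,1,1]' --translation '[[0.01,0.045,0],[0.02,0.09,0],[0.03,0.135,0],[0.04,0.18,0],[0.05,0.225,0]]' --angular '[[0,0,8.4],[0,0,16.8],[0,0,25.2],[0,0,33.6],[0,0,42]]'

```text
clock: 1.2
position: [0.4801, -0.186, 0.3004]
tool_rot: [-1.571, -0.0, -1.258]
force: [1.1, -0.1, -0.2]
grip_width: 0.0853
```

apply_moves --jaw '[1,1,1,1,1]' --translation '[[0,0.048,0],[0,0.096,0],[0,0.144,0],[0,0.192,0],[0,0.24,0]]' --angular '[[0,0,8.4],[0,0,16.8],[0,0,25.2],[0,0,33.6],[0,0,42]]'

```text
clock: 1.7
position: [0.4797, 0.054, 0.3005]
tool_rot: [-1.571, -0.001, -0.525]
force: [0.7, -0.4, -0.2]
grip_width: 0.0852
```

apply_moves --jaw '[1,1,1,1,1]' --translation '[[0,0.048,0],[0,0.096,-0.005],[0,0.144,-0.01],[0,0.192,-0.02],[0,0.2,-0.03]]' --angular '[[0,0,8.4],[0,0,16.8],[0,0,20],[0,0,20],[0,0,20]]'

```text
clock: 2.2
position: [0.4787, 0.2578, 0.27]
tool_rot: [-1.568, 0.001, -0.176]
force: [-0.6, -0.8, 0.2]
grip_width: 0.0855
```

```bash
python3 - <<'E'
from h import *
s=observe(); print(s["clock"],s["position"],s["tool_rot"],s["qpos"].round(2) if hasattr(s["qpos"],"round") else s["qpos"])
f=cams.grab_frame("wrist"); show(f,"w1.png"); np.savez("w1",**f); print(f["R"].round(3),f["t"].round(3),f["mtx"])
E
```

```text
2.2 [0.47867981 0.25782319 0.27003395] [-1.56813016e+00  8.74118654e-04 -1.75773067e-01] [ 0.    0.48 -0.83  1.76  0.39  1.08  0.43]
[[ 0.176  0.984  0.003]
 [ 0.937 -0.169  0.305]
 [ 0.301 -0.051 -0.952]] [-0.34  -0.452  0.268] [[297.44989937   0.         321.96491446]
 [  0.         297.44989937 201.42527116]
 [  0.           0.           1.        ]]
```

View pics/w1.png

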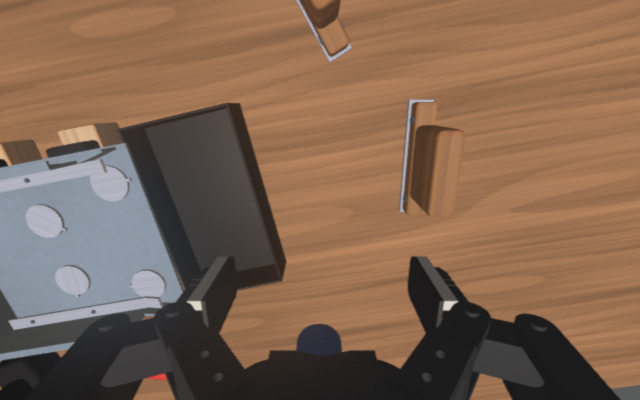

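Wrist view: the scraper is at (430,160), its sole's left edge running from (410,100) to (402,212). The decoy is at (325,30).

```bash
python3 - <<'E'
from h import *
f=dict(np.load("w1.npz"))
S=ray(f,[(410,100),(402,212)],.003); d=S[1]-S[0]; print(S.round(4),np.linalg.norm(d),np.degrees(np.arctan2(d[1],d[0])))
d/=np.linalg.norm(d); n=np.array([-d[1],d[0],0]); n*=np.sign(n[1]); print("centre",S.mean(0)+.015*n)
print(ray(f,[(464,133),(455,216),(448,175)],.11).round(4))
E
```

```text
[[0.4156 0.3822 0.003 ]
 [0.5621 0.3582 0.003 ]] 0.14841603754293325 -9.29594624242589
centre [0.49124686 0.38499925 0.003     ]
[[0.4504 0.3993 0.11  ]
 [0.5326 0.3875 0.11  ]
 [0.4882 0.3825 0.11  ]]
```

apply_moves --jaw '[1,1,1,1,1]' --translation '[[0.004,0.045,-0.01],[0.008,0.09,-0.03],[0.01,0.125,-0.06],[0.01,0.125,-0.09],[0.01,0.125,-0.09]]' --angular '[[0,0,0.5],[0,0,0.5],[0,0,0.5],[0,0,0.5],[0,0,0.5]]'

```text
clock: 2.75
position: [0.489, 0.3758, 0.1768]
tool_rot: [-1.575, 0.004, -0.172]
force: [-0.4, -1.5, 0.7]
grip_width: 0.0853
```

```bash
python3 - <<'E'
from h import *
s=observe(); print(s["clock"],s["position"],s["tool_rot"])
f=cams.grab_frame("wrist"); show(f,"w2.png",(160,40,560,340),2); np.savez("w2",**f)
E
```

```text
2.75 [0.48897875 0.3757578  0.17675623] [-1.57538491  0.00382801 -0.17223318]
```

View pics/w2.png

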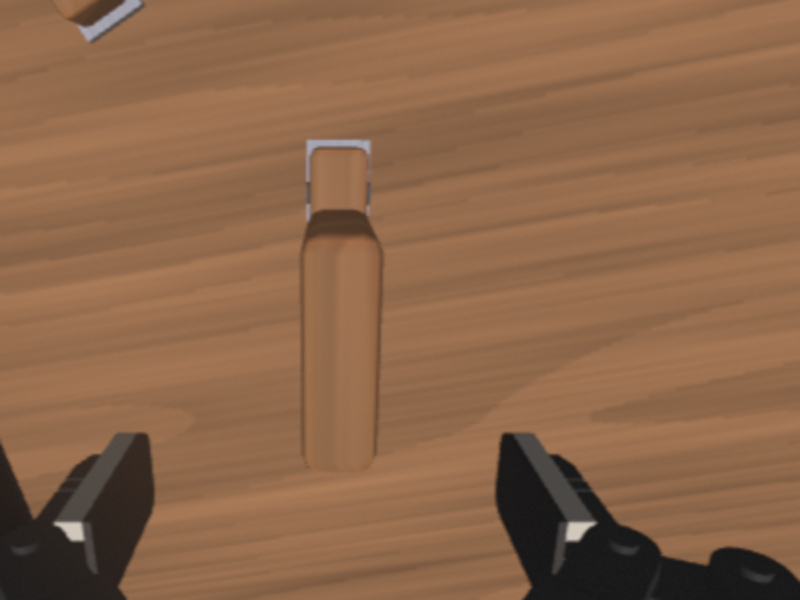

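The scraper is upright between the open fingers. Its sole end is at (306–371,142) and its grip top is x 302–381, y 235–470 (crop pixels).

```bash
python3 - <<'E'
from h import *
f=dict(np.load("w2.npz")); P=lambda l,z:ray(f,np.array(l)/2+[160,40],z)
A=P([(306,141),(371,141)],.003); G=P([(302,240),(381,240),(302,466),(377,466)],.11)
print(A.round(4),A.mean(0)); print(G.round(4),G.mean(0))
u=np.array([np.cos(np.radians(-9.5)),np.sin(np.radians(-9.5)),0]); print("ctr from sole end",A.mean(0)+u*.0735)
E
```

```text
[[0.4153 0.3798 0.003 ]
 [0.4207 0.4105 0.003 ]] [0.41800002 0.39518209 0.003     ]
[[0.4447 0.3767 0.11  ]
 [0.4491 0.4018 0.11  ]
 [0.5264 0.3614 0.11  ]
 [0.531  0.3884 0.11  ]] [0.4877955  0.38207557 0.11      ]
ctr from sole end [0.49049201 0.38305109 0.003     ]
```

apply_moves --jaw '[1,1,1,1,1]' --translation '[[0,0.006,-0.04],[0,0.006,-0.08],[0,0.006,-0.097],[0,0.006,-0.097],[0,0.006,-0.097]]' --angular '[[0,0,0.3],[0,0,0.3],[0,0,0.3],[0,0,0.3],[0,0,0.3]]'

```text
clock: 3.3
position: [0.4911, 0.3834, 0.0854]
tool_rot: [-1.569, -0.001, -0.169]
force: [0.1, 0.1, 0.2]
grip_width: 0.0855
```

apply_moves --jaw '[-1,-1,-1,-1,-1]' --translation '[[0,0,0],[0,0,0],[0,0,0],[0,0,0],[0,0,0]]' --angular '[[0,0,0],[0,0,0],[0,0,0],[0,0,0],[0,0,0]]' --newtons 70

```text
clock: 3.8
position: [0.4903, 0.3833, 0.0838]
tool_rot: [-1.571, -0.001, -0.168]
force: [-0.9, -1.4, 7.7]
grip_width: 0.0273
```

apply_moves --jaw '[-1,-1,-1,-1,-1]' --translation '[[0,0,0],[0,0,0],[0,0,0],[0,0,0],[0,0,0]]' --angular '[[0,0,0],[0,0,0],[0,0,0],[0,0,0],[0,0,0]]'

```text
clock: 4.3
position: [0.4903, 0.3833, 0.0839]
tool_rot: [-1.571, -0.001, -0.168]
force: [-0.7, -1.7, 6.8]
grip_width: 0.0271
```

apply_moves --jaw '[-1,-1,-1,-1,-1]' --translation '[[0,0,0.045],[0,-0.01,0.09],[0,-0.03,0.13],[0,-0.06,0.16],[0,-0.1,0.17]]' --angular '[[0,0,0],[0,0,2],[0,0,4],[0,0,7],[0,0,10.1]]'

```text
clock: 4.8
position: [0.4901, 0.2841, 0.2562]
tool_rot: [-1.569, -0.003, 0.013]
force: [0.4, -0.6, -3.2]
grip_width: 0.0272
```

apply_moves --jaw '[-1,-1,-1,-1,-1]' --translation '[[0.003,-0.045,0],[0.005,-0.09,0],[0.007,-0.135,0],[0.01,-0.18,0],[0.012,-0.225,0]]' --angular '[[0,0,0],[0,0,0],[0,0,0],[0,0,0],[0,0,0]]'

```text
clock: 5.3
position: [0.5018, 0.0563, 0.2534]
tool_rot: [-1.571, -0.0, 0.009]
force: [1.1, -0.2, -2.3]
grip_width: 0.0275
```

apply_moves --jaw '[-1,-1,-1,-1,-1]' --translation '[[0,-0.045,0],[0,-0.09,0],[0,-0.135,0],[0,-0.18,0],[0,-0.2,0]]' --angular '[[0,0,0],[0,0,0],[0,0,0],[0,0,0],[0,0,0]]'

```text
clock: 5.8
position: [0.5013, -0.1461, 0.253]
tool_rot: [-1.572, 0.001, 0.004]
force: [0.4, 0.3, -2.6]
grip_width: 0.0271
```

```bash
python3 - <<'E'
from h import *
f=cams.grab_frame("wrist");s=observe(); print(s["clock"],s["position"],s["tool_rot"],s["force"],np.round(s["qpos"],2))
 
np.savez("w3",**f); g=cams.grab_frame("top"); np.savez("t3",**g)
im=cv2.vconcat([cv2.resize(f["pixels"][60:260,120:520],(800,400)),cv2.resize(g["pixels"][160:270,240:460],(400,200))[:, :].repeat(1,0).copy() if 0 else cv2.resize(g["pixels"][165:265,240:640],(800,200))])
cv2.imwrite("pics/w3.png",im[:,:,::-1])
E
```

```text
5.85 [ 0.50131496 -0.14778586  0.25278449] [-1.57233306e+00  1.23420898e-03  2.63087978e-03] [-0.98567022 -5.64695786 -3.35867064] [ 0.8   0.47 -0.85  1.83  0.41  1.02  1.36]
```

View pics/w3.png

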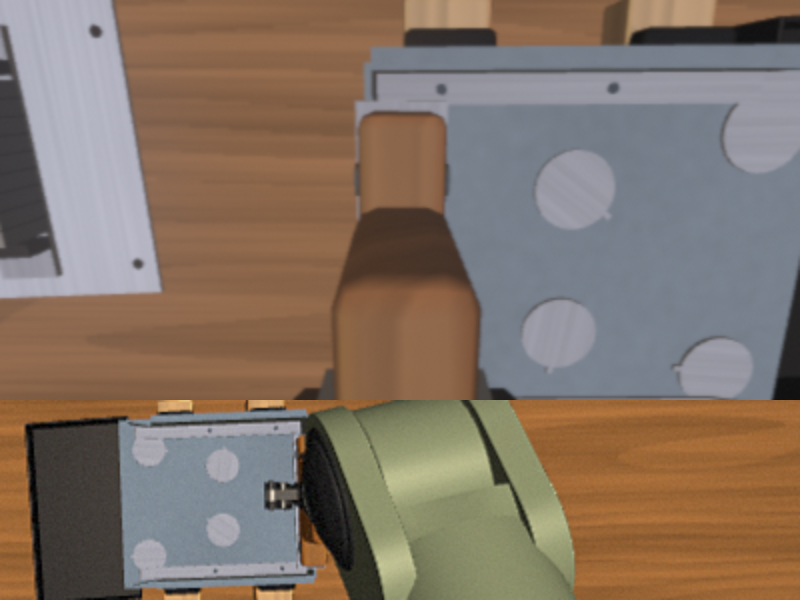

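Wrist crop: the held sole's end is at (357–448,102), the lip's inner edge runs at y≈103 from x=450 to 720, and all four slugs lie ahead (to the right). I'll let the arm settle and measure.

apply_moves --jaw '[-1,-1]' --translation '[[0,0,-0.01],[0,0,-0.01]]' --angular '[[0,0,0],[0,0,0]]'

```text
clock: 6.1
position: [0.5016, -0.1407, 0.2421]
tool_rot: [-1.57, 0.001, 0.01]
force: [0.6, -0.1, -1.8]
grip_width: 0.027
```

```bash
python3 - <<'E'
from h import *
s=observe(); print(s["clock"],s["position"],s["tool_rot"],s["force"])
f=dict(np.load("w3.npz")); P=lambda l,z:ray(f,np.array(l)/2+[120,60],z)
print("sole end",P([(357,102),(448,102)],.172).round(4).tolist()); print("lip",P([(450,104),(720,105)],.085).round(4).tolist())
print("lip outer/wall inner top",P([(375,70),(790,71)],.129).round(4).tolist(), "endwall inner top",P([(372,70)],.129).round(4))
f=cams.grab_frame("wrist"); np.savez("w4",**f); show(f,"w4.png",(120,60,520,260),2)
E
```

```text
6.1 [ 0.50159113 -0.14065485  0.24207527] [-1.57012508e+00  1.47007532e-03  1.00559310e-02] [ 0.61607925 -0.06120746 -1.84217303]
sole end [[0.4277, -0.1616, 0.172], [0.4276, -0.1315, 0.172]]
lip [[0.4298, -0.1244, 0.085], [0.4299, 0.0028, 0.085]]
lip outer/wall inner top [[0.4163, -0.1575, 0.129], [0.4162, 0.0058, 0.129]] endwall inner top [[ 0.4163 -0.1587  0.129 ]]
```

View pics/w4.png

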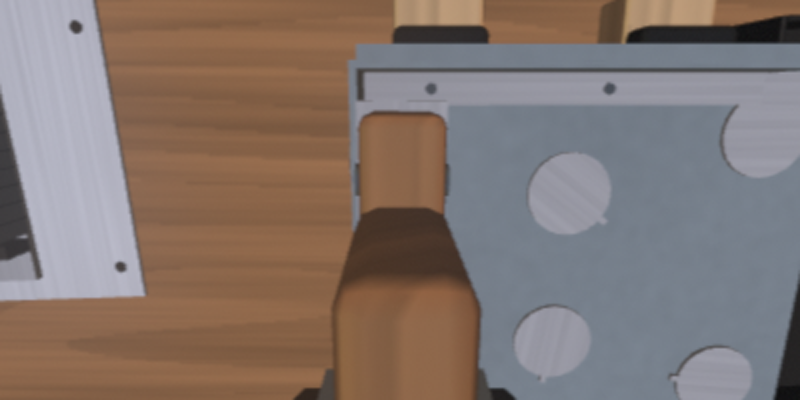

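```bash
python3 - <<'E'
from h import *
f=dict(np.load("w4.npz")); P=lambda l,z:ray(f,np.array(l)/2+[120,60],z)
print("sole end",P([(357,101.5),(448,101.5)],.161).round(4).tolist()); print("lip",P([(450,104),(720,105)],.085).round(4).tolist())
print("wall inner top",P([(370,70),(790,70)],.129).round(4).tolist(), "endwall inner top",P([(358,85)],.129).round(4), "outer",P([(350,85)],.129).round(4))
# sub-pixel lip/sole check by gradient along columns
g=cv2.cvtColor(f["pixels"],cv2.COLOR_RGB2GRAY).astype(int)
for c in (310,320,370,410,440): print(c,g[88:120,c].tolist())
for r in (103,108,150): print(r,g[r,290:350].tolist())
E
```

```text
sole end [[0.4279, -0.1564, 0.161], [0.4276, -0.1263, 0.161]]
lip [[0.4297, -0.1199, 0.085], [0.4291, 0.0027, 0.085]]
wall inner top [[0.417, -0.1537, 0.129], [0.4156, 0.0045, 0.129]] endwall inner top [[ 0.4224 -0.1583  0.129 ]] outer [[ 0.4224 -0.1613  0.129 ]]
310 [124, 124, 124, 125, 126, 121, 85, 82, 125, 144, 144, 144, 144, 145, 147, 146, 147, 146, 145, 144, 146, 147, 148, 149, 149, 148, 143, 103, 69, 80, 100, 108]
320 [125, 125, 125, 126, 125, 119, 85, 81, 125, 143, 145, 143, 144, 146, 148, 147, 148, 147, 146, 146, 146, 148, 148, 147, 147, 147, 144, 119, 73, 80, 95, 103]
370 [126, 125, 125, 126, 124, 118, 83, 81, 127, 146, 148, 147, 146, 150, 152, 152, 152, 151, 150, 150, 150, 151, 150, 146, 135, 125, 123, 123, 124, 124, 125, 125]
410 [125, 125, 125, 125, 124, 118, 80, 78, 129, 148, 150, 148, 148, 152, 154, 153, 153, 152, 151, 151, 154, 153, 151, 147, 137, 124, 123, 123, 123, 123, 123, 123]
440 [126, 125, 125, 125, 125, 118, 80, 79, 128, 148, 150, 150, 150, 153, 154, 153, 152, 151, 150, 151, 154, 153, 151, 148, 136, 123, 121, 121, 122, 122, 122, 123]
103 [111, 111, 111, 113, 1
[... 168 characters left out ...]
, 148, 149, 146, 129, 99, 84, 82, 83, 95, 129, 147, 149, 150, 150, 150, 150, 150, 150, 151, 150, 150]
108 [102, 102, 103, 105, 116, 126, 126, 123, 100, 67, 63, 79, 120, 143, 146, 146, 146, 146, 146, 146, 146, 146, 145, 146, 146, 146, 147, 147, 146, 146, 146, 147, 147, 147, 147, 147, 147, 147, 147, 147, 147, 147, 147, 146, 146, 145, 146, 147, 147, 147, 148, 147, 148, 148, 148, 148, 148, 148, 149, 148]
150 [111, 110, 111, 110, 111, 114, 112, 99, 83, 81, 90, 100, 104, 106, 109, 112, 113, 114, 113, 113, 113, 112, 111, 111, 110, 109, 110, 110, 110, 110, 109, 110, 110, 110, 109, 109, 107, 107, 108, 109, 111, 113, 114, 113, 113, 112, 111, 109, 107, 105, 103, 92, 77, 77, 95, 116, 125, 126, 126, 126]
```

The wrist camera, with near-vertical rays, shows the sole end about 1.7 mm past the lip edge. I shift +5.5 mm in x, lower to just above the floor, and recheck numerically.

apply_moves --jaw '[-1,-1,-1,-1,-1]' --translation '[[0.0055,0.0015,0],[0.0055,0.0015,-0.02],[0.0055,0.0015,-0.045],[0.0055,0.0015,-0.045],[0.0055,0.0015,-0.045]]' --angular '[[0,0,0],[0,0,0],[0,0,0],[0,0,0],[0,0,0]]'

```text
clock: 6.65
position: [0.5081, -0.1396, 0.1988]
tool_rot: [-1.57, -0.0, 0.01]
force: [0.2, 0.0, -2.1]
grip_width: 0.027
```

```bash
python3 - <<'E'
from h import *
s=observe(); print(s["clock"],s["position"],s["tool_rot"],s["force"])
f=cams.grab_frame("wrist"); np.savez("w5",**f); show(f,"w5.png",(220,60,520,260),2.6)
E
```

```text
6.65 [ 0.50810338 -0.13956922  0.19884621] [-1.57038189e+00 -8.47351695e-06  9.61565575e-03] [ 0.2251517   0.03614078 -2.08645436]
```

View pics/w5.png

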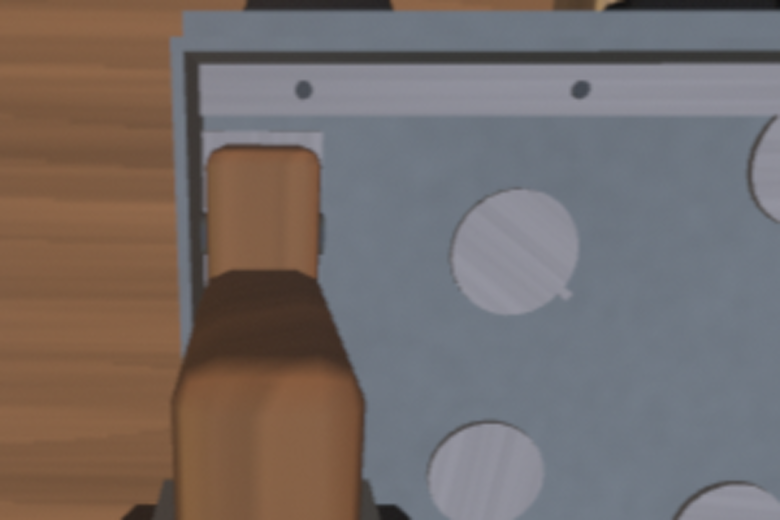

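The sole end is now about 4 mm clear of the lip and stands just in front of the end wall. The slugs are all ahead of it.

```bash
python3 - <<'E'
from h import *
f=dict(np.load("w5.npz")); P=lambda l,z:ray(f,np.array(l)/2.6+[220,60],z)
print("sole end",P([(203,132),(322,132)],.116).round(4).tolist()); print("lip",P([(220,115),(400,115),(700,115.5)],.085).round(4).tolist())
print("wall foot at lip top",P([(200,90)],.085).round(4),"wall top",P([(185,100)],.129),P([(300,51),(700,51)],.129).round(4).tolist())
E
```

```text
sole end [[0.4346, -0.1557, 0.116], [0.4343, -0.1252, 0.116]]
lip [[0.4302, -0.153, 0.085], [0.4298, -0.1003, 0.085], [0.4292, -0.0123, 0.085]]
wall foot at lip top [[ 0.4234 -0.1587  0.085 ]] wall top [[ 0.42711729 -0.15887623  0.129     ]] [[0.4161, -0.1318, 0.129], [0.4153, -0.0385, 0.129]]
```

apply_moves --jaw '[-1,-1,-1,-1,-1]' --translation '[[-0.0005,0,-0.02],[-0.0005,0,-0.034],[-0.0005,0,-0.036],[-0.0005,0,-0.037],[-0.0005,0,-0.038]]' --angular '[[0,0,-0.1],[0,0,-0.1],[0,0,-0.1],[0,0,-0.1],[0,0,-0.1]]'

```text
clock: 7.2
position: [0.5075, -0.1402, 0.1609]
tool_rot: [-1.571, -0.001, 0.007]
force: [-0.2, -0.2, -3.5]
grip_width: 0.0274
```

apply_moves --jaw '[-1,-1,-1]' --translation '[[0,0,-0.001],[0,0,-0.002],[0,0,-0.002]]' --angular '[[0,0,0],[0,0,0],[0,0,0]]'

```text
clock: 7.5
position: [0.5072, -0.1403, 0.1584]
tool_rot: [-1.571, -0.0, 0.007]
force: [0.4, -0.2, -1.9]
grip_width: 0.0272
```

apply_moves --jaw '[-1,-1,-1]' --translation '[[0,0,-0.001],[0,0,-0.001],[0,0,-0.001]]' --angular '[[0,0,0],[0,0,0],[0,0,0]]'

```text
clock: 7.8
position: [0.5072, -0.1403, 0.1574]
tool_rot: [-1.571, -0.0, 0.007]
force: [-0.7, -0.6, -0.2]
grip_width: 0.0269
```

apply_moves --jaw '[-1,-1,-1]' --translation '[[0,0,-0.001],[0,0,-0.001],[0,0,-0.001]]' --angular '[[0,0,0],[0,0,0],[0,0,0]]'

```text
clock: 8.1
position: [0.5072, -0.1403, 0.1563]
tool_rot: [-1.571, -0.0, 0.007]
force: [-0.4, -1.5, 1.8]
grip_width: 0.0273
```

apply_moves --jaw '[-1,-1,-1,-1]' --translation '[[0,0,-0.0014],[0,0,-0.0027],[0,0,-0.0027],[0,0,-0.0027]]' --angular '[[0,0,0],[0,0,0],[0,0,0],[0,0,0]]'

```text
clock: 8.5
position: [0.5072, -0.1403, 0.1537]
tool_rot: [-1.571, -0.0, 0.007]
force: [-3.0, -1.7, 5.1]
grip_width: 0.0274
```

```bash
python3 -c "
from workcell import observe
s=observe();print(s['position'],s['force'],s['moment'])"
```

```text
[ 0.50721108 -0.14032541  0.1536515 ] [-3.04739593 -1.69009063  5.05497933] [-0.26754961  0.24869014 -0.00436147]
```

apply_moves --jaw '[-1,-1,-1,-1,-1]' --translation '[[0,0,-0.0012],[0,0,-0.0012],[0,0.003,-0.0012],[0,0.008,-0.0012],[-0.0001,0.014,-0.0012]]' --angular '[[0,0,0],[0,0,0],[0,0,0],[0,0,0],[0,0,0]]'

```text
clock: 9.0
position: [0.5074, -0.1268, 0.1526]
tool_rot: [-1.572, -0.001, 0.006]
force: [-0.3, -5.2, 6.1]
grip_width: 0.0272
```

apply_moves --jaw '[-1,-1,-1,-1]' --translation '[[0,0.006,0],[-0.0001,0.012,0],[-0.0002,0.018,0],[-0.0002,0.024,0]]' --angular '[[0,0,0],[0,0,0],[0,0,0],[0,0,0]]'

```text
clock: 9.4
position: [0.5072, -0.1026, 0.1527]
tool_rot: [-1.572, -0.001, 0.006]
force: [-1.0, -3.9, 6.8]
grip_width: 0.0271
```

apply_moves --jaw '[-1,-1,-1,-1,-1]' --translation '[[0,0.007,-0.0004],[-0.0001,0.014,-0.0004],[-0.0002,0.021,-0.0004],[-0.0002,0.028,-0.0004],[-0.0003,0.035,-0.0004]]' --angular '[[0,0,0],[0,0,0],[0,0,0],[0,0,0],[0,0,0]]'

```text
clock: 9.9
position: [0.5069, -0.0676, 0.1523]
tool_rot: [-1.572, -0.001, 0.006]
force: [0.7, -5.6, 8.1]
grip_width: 0.0274
```

apply_moves --jaw '[-1,-1,-1,-1,-1]' --translation '[[0,0.007,0],[-0.0001,0.014,0],[-0.0002,0.021,0],[-0.0002,0.028,0],[-0.0003,0.035,0]]' --angular '[[0,0,0],[0,0,0],[0,0,0],[0,0,0],[0,0,0]]'

```text
clock: 10.4
position: [0.5066, -0.0326, 0.1522]
tool_rot: [-1.572, -0.001, 0.006]
force: [0.1, -5.4, 7.3]
grip_width: 0.0273
```

apply_moves --jaw '[-1,-1,-1,-1,-1]' --translation '[[0,0.007,0],[-0.0001,0.014,0],[-0.0002,0.021,0],[-0.0002,0.028,0],[-0.0003,0.035,0]]' --angular '[[0,0,0],[0,0,0],[0,0,0],[0,0,0],[0,0,0]]'

```text
clock: 10.9
position: [0.5063, 0.0024, 0.1522]
tool_rot: [-1.572, -0.001, 0.006]
force: [-0.3, -5.0, 7.0]
grip_width: 0.0271
```

apply_moves --jaw '[-1,-1,-1,-1,-1]' --translation '[[0,0.007,0],[-0.0001,0.014,0],[-0.0002,0.021,0],[-0.0002,0.028,0],[-0.0003,0.035,0]]' --angular '[[0,0,0],[0,0,0],[0,0,0],[0,0,0],[0,0,0]]'

```text
clock: 11.4
position: [0.5059, 0.0374, 0.1522]
tool_rot: [-1.572, -0.001, 0.006]
force: [0.8, -4.8, 8.6]
grip_width: 0.0273
```

```bash
python3 -c "
from h import *
f=cams.grab_frame('wrist'); show(f,'w6.png'); np.savez('w6',**f)"
```

```text
(no output)
```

View pics/w6.png

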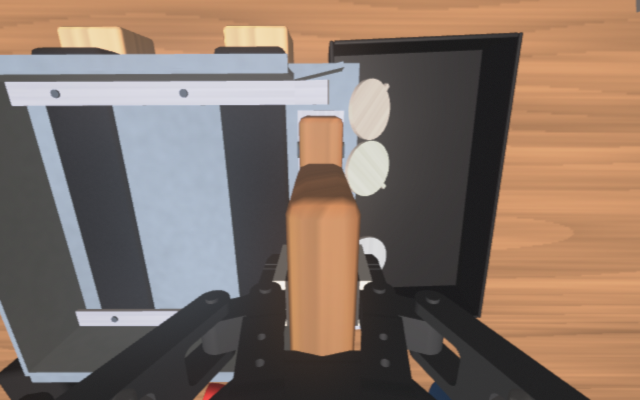

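Wrist view: the floor behind the scraper is clear, and the slugs at (369,108), (368,168) and (372,255) are tipping over the edge at x≈358. I push on past the edge.

apply_moves --jaw '[-1,-1,-1,-1,-1]' --translation '[[0,0.004,0],[0,0.008,0],[0,0.012,0],[0,0.016,0],[-0.0001,0.019,0]]' --angular '[[0,0,0],[0,0,0],[0,0,0],[0,0,0],[0,0,0]]'

```text
clock: 11.95
position: [0.5059, 0.0564, 0.1522]
tool_rot: [-1.572, -0.001, 0.007]
force: [1.2, -4.5, 8.5]
grip_width: 0.0273
```

```bash
python3 -c "
from h import *
f=cams.grab_frame('wrist'); np.savez('w7',**f)
hsv=cv2.cvtColor(f['pixels'],cv2.COLOR_RGB2HSV); m=((hsv[...,2]>110)&(hsv[...,1]<70)).astype(np.uint8); m[:,:345]=0; m[:40]=0; m[300:]=0
n,l,st,c=cv2.connectedComponentsWithStats(m); print(*[(s.tolist(),k.round().tolist()) for s,k in zip(st,c) if s[4]>60],sep='\n')
g=cams.grab_frame('side'); np.savez('s7',**g)"
```

```text
([0, 0, 640, 400, 251741], [319.0, 200.0])
([345, 83, 45, 95, 3376], [365.0, 129.0])
([359, 210, 26, 42, 806], [370.0, 229.0])
([359, 280, 13, 10, 77], [363.0, 284.0])
```

apply_moves --jaw '[-1,-1,-1,-1,-1]' --translation '[[0,0.003,0.005],[0,0.003,0.03],[0,0.01,0.07],[0,0.04,0.09],[0,0.08,0.1]]' --angular '[[0,0,0],[0,0,0],[0,0,0],[0,0,0],[0,0,0]]'

```text
clock: 12.55
position: [0.5061, 0.1366, 0.254]
tool_rot: [-1.571, -0.002, 0.004]
force: [1.1, 0.6, -2.8]
grip_width: 0.027
```

apply_moves --jaw '[-1,-1,-1,-1,-1]' --translation '[[0,0.045,0],[-0.003,0.09,0],[-0.006,0.135,0],[-0.01,0.18,0],[-0.015,0.21,0]]' --angular '[[0,0,0],[0,0,-3],[0,0,-6],[0,0,-9],[0,0,-10]]'

```text
clock: 13.05
position: [0.4891, 0.3502, 0.2519]
tool_rot: [-1.57, 0.001, -0.167]
force: [-0.7, -0.6, -2.5]
grip_width: 0.027
```

```bash
python3 -c "
from h import *
s=observe();print(s['position'],s['force'])
f=cams.grab_frame('top'); np.savez('t8',**f); g=cams.grab_frame('side'); np.savez('s8',**g)
a=cv2.resize(f['pixels'][150:280,240:410],None,fx=3,fy=3); b=cv2.resize(g['pixels'][135:285,230:390],None,fx=2.4,fy=2.6)[:390]
cv2.imwrite('pics/t8.png',cv2.hconcat([a[:,:400],b[:390]])[:,:,::-1])"
```

```text
[0.48910448 0.35024646 0.25193102] [-0.66332408 -0.56011487 -2.49323446]
```

View pics/t8.png

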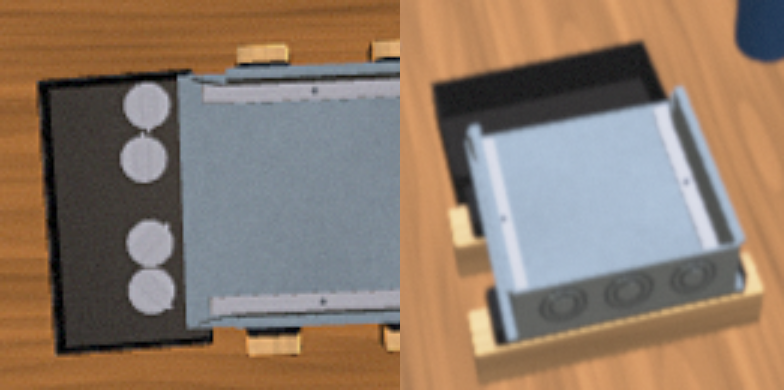

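All four slugs lie flat in the pan and the floor is empty. Now I put the scraper down at its old place.

apply_moves --jaw '[-1,-1,-1,-1,-1]' --translation '[[0,0.03,-0.03],[0,0.033,-0.075],[0,0.033,-0.12],[0,0.033,-0.155],[0,0.033,-0.162]]' --angular '[[0,0,0],[0,0,0],[0,0,0],[0,0,0],[0,0,0]]'

```text
clock: 13.65
position: [0.4889, 0.3782, 0.0863]
tool_rot: [-1.575, 0.004, -0.167]
force: [0.0, -0.0, -2.4]
grip_width: 0.0274
```

apply_moves --jaw '[-1,-1,-1,-1]' --translation '[[0,0,-0.002],[0,0,-0.004],[0,0,-0.005],[0,0,-0.0055]]' --angular '[[0,0,0],[0,0,0],[0,0,0],[0,0,0]]'

```text
clock: 14.05
position: [0.4911, 0.38, 0.0857]
tool_rot: [-1.57, -0.001, -0.168]
force: [0.2, -0.0, -3.1]
grip_width: 0.0272
```

apply_moves --jaw '[-1,-1,-1]' --translation '[[0,0,-0.001],[0,0,-0.002],[0,0,-0.002]]' --angular '[[0,0,0],[0,0,0],[0,0,0]]'

```text
clock: 14.35
position: [0.4909, 0.3799, 0.0838]
tool_rot: [-1.57, -0.001, -0.168]
force: [-3.3, -4.9, 16.0]
grip_width: 0.0275
```

apply_moves --jaw '[-1,-1,-0.1,1,1]' --translation '[[0,0,0.0008],[0,0,0.0008],[0,0,0.0008],[0,0,0.0008],[0,0,0.0008]]' --angular '[[0,0,0],[0,0,0],[0,0,0],[0,0,0],[0,0,0]]'

```text
clock: 14.85
position: [0.4906, 0.3798, 0.0832]
tool_rot: [-1.571, 0.0, -0.168]
force: [0.2, -0.1, 0.2]
grip_width: 0.0665
```

apply_moves --jaw '[1,1,1,1,1]' --translation '[[0,0,0],[0,0,0.03],[0,0,0.07],[0,0,0.11],[0,-0.02,0.15]]' --angular '[[0,0,0],[0,0,0],[0,0,0],[0,0,0],[0,0,0]]'

```text
clock: 15.35
position: [0.4896, 0.3616, 0.2349]
tool_rot: [-1.569, 0.001, -0.165]
force: [0.0, -0.5, 0.1]
grip_width: 0.0851
```

apply_moves --jaw '[1,1,1,1,1]' --translation '[[0,-0.035,0.02],[0,-0.08,0.03],[0,-0.125,0.03],[0,-0.17,0.03],[0,-0.215,0.03]]' --angular '[[0,0,3],[0,0,6],[0,0,9],[0,0,12],[0,0,12]]'

```text
clock: 15.85
position: [0.4902, 0.1429, 0.2633]
tool_rot: [-1.571, -0.0, 0.044]
force: [1.2, 0.1, 0.1]
grip_width: 0.0855
```

```bash
python3 - <<'E'
from h import *
s=observe(); print(s["clock"],s["position"],s["tool_rot"],np.round(s["qpos"],2))
f=cams.grab_frame("side"); np.savez("s9",**f); t=cams.grab_frame("top"); np.savez("t9",**t)
g0=cv2.imread("pics/side0.png")[:,:,::-1]
a=f["pixels"][80:140,235:310].astype(int); b=g0[80:140,235:310].astype(int)
print("scraper region change", np.abs(a-b).mean().round(2), (np.abs(a-b).sum(2)>60).sum())
E
```

```text
15.85 [0.4902484  0.14291553 0.26334878] [-1.57101030e+00 -2.62718378e-04  4.38125145e-02] [ 0.27  0.44 -0.89  1.85  0.4   1.04  0.83]
scraper region change 10.23 441
```

apply_moves --jaw '[1,1,1,1,1]' --translation '[[0,-0.048,0],[0,-0.096,0],[-0.005,-0.144,0],[-0.01,-0.192,0],[-0.015,-0.24,0]]' --angular '[[0,0,0],[0,0,0],[0,0,0],[0,0,0],[0,0,0]]'

```text
clock: 16.45
position: [0.4751, -0.0969, 0.2635]
tool_rot: [-1.571, -0.0, 0.042]
force: [0.7, -0.7, -0.0]
grip_width: 0.0854
```

apply_moves --jaw '[1,1,1,1,1]' --translation '[[0,-0.048,0],[-0.005,-0.096,0],[-0.01,-0.144,0],[-0.013,-0.192,0],[-0.013,-0.2,0]]' --angular '[[0,0,0],[0,0,0],[0,0,0],[0,0,0],[0,0,0]]'

```text
clock: 16.95
position: [0.4611, -0.3007, 0.2627]
tool_rot: [-1.572, 0.001, 0.035]
force: [-0.7, 2.3, -0.1]
grip_width: 0.0855
```

```bash
python3 - <<'E'
from h import *
s=observe(); print(s["clock"],s["position"],s["tool_rot"],np.round(s["qpos"],2))
g0=cv2.imread("pics/side0.png"); f=dict(np.load("s9.npz"))["pixels"][:,:,::-1]
r=cv2.matchTemplate(np.ascontiguousarray(f[70:150,225:320]),g0[85:135,240:305],cv2.TM_CCOEFF_NORMED); _,v,_,p=cv2.minMaxLoc(r); print("scraper match",v,np.array(p)-[15,15])
f=cams.grab_frame("wrist"); np.savez("w10",**f)
hsv=cv2.cvtColor(f["pixels"],cv2.COLOR_RGB2HSV); m=((hsv[...,1]<40)&(hsv[...,2]>140)).astype(np.uint8); m[260:]=0
c=biggest(m); q=cv2.approxPolyDP(cv2.convexHull(c),6,True)[:,0]; print(q.tolist()); print(ray(f,q,.004).round(4).tolist())
E
```

```text
16.95 [ 0.46107947 -0.30070916  0.26265814] [-1.57163174e+00  8.64196747e-04  3.52020498e-02] [ 1.04  0.49 -0.8   1.76  0.4   1.07  1.72]
scraper match 0.7014210224151611 [1 0]
[[312, 94], [315, 230], [202, 232], [182, 95]]
[[0.3709, -0.3157, 0.004], [0.5494, -0.3073, 0.004], [0.5578, -0.4652, 0.004], [0.3774, -0.4734, 0.004]]
```

apply_moves --jaw '[1,1,1,1,1]' --translation '[[0.002,-0.045,0],[0.002,-0.093,-0.02],[0.002,-0.093,-0.068],[0.002,-0.093,-0.116],[0.002,-0.093,-0.15]]' --angular '[[0,0,0.2],[0,0,0.2],[0,0,0.2],[0,0,0.2],[0,0,0.2]]'

```text
clock: 17.5
position: [0.4644, -0.3865, 0.1106]
tool_rot: [-1.569, 0.001, 0.046]
force: [0.5, -0.4, -0.1]
grip_width: 0.0856
```

apply_moves --jaw '[1,1]' --translation '[[0,0,-0.01],[0,0,-0.01]]' --angular '[[0,0,0],[0,0,0]]'

```text
clock: 17.7
position: [0.4649, -0.387, 0.103]
tool_rot: [-1.569, 0.001, 0.047]
force: [0.5, -0.3, 1.5]
grip_width: 0.0855
```

```bash
python3 - <<'E'
from h import *
s=observe(); print(s["clock"],s["position"],s["tool_rot"],np.round(s["qpos"],2))
f=cams.grab_frame("wrist"); np.savez("w11",**f)
hsv=cv2.cvtColor(f["pixels"],cv2.COLOR_RGB2HSV); m=((hsv[...,0]>10)&(hsv[...,0]<32)&(hsv[...,1]>20)&(hsv[...,1]<90)&(hsv[...,2]>120)).astype(np.uint8)
c=biggest(cv2.morphologyEx(m,cv2.MORPH_CLOSE,np.ones((5,5)))); b=cv2.boxPoints(cv2.minAreaRect(c)); print(b.tolist()); w=ray(f,b,.055);print(w.round(4).tolist(),w.mean(0))
E
```

```text
17.7 [ 0.46494006 -0.38700778  0.10295507] [-1.56937313e+00  6.99244756e-04  4.65652076e-02] [ 1.04  0.76 -0.66  1.74  0.59  0.85  1.72]
[[188.0, 301.0], [201.0, 301.0], [201.0, 309.0], [188.0, 309.0]]
[[0.5189, -0.4756, 0.055], [0.5185, -0.4668, 0.055], [0.525, -0.4673, 0.055], [0.5254, -0.4762, 0.055]] [ 0.52191717 -0.47146723  0.055     ]
```

apply_moves --jaw '[1,1,1,1,1]' --translation '[[0,-0.003,-0.025],[0,-0.003,-0.05],[0,-0.003,-0.06],[0,-0.003,-0.06],[0,-0.003,-0.06]]' --angular '[[0,0,0],[0,0,0],[0,0,0],[0,0,0],[0,0,0]]'

```text
clock: 18.25
position: [0.4654, -0.3916, 0.045]
tool_rot: [-1.572, -0.001, 0.045]
force: [0.1, -0.5, 0.8]
grip_width: 0.085
```

apply_moves --jaw '[0,-0.3,-0.6,-1,-1]' --translation '[[0,0,0],[0,0,0],[0,0,0],[0,0,0],[0,0,0]]' --angular '[[0,0,0],[0,0,0],[0,0,0],[0,0,0],[0,0,0]]' --newtons 70

```text
clock: 18.75
position: [0.4648, -0.3915, 0.044]
tool_rot: [-1.571, -0.0, 0.045]
force: [-2.2, 0.2, 8.3]
grip_width: 0.0391
```

apply_moves --jaw '[-1,-1]' --translation '[[0,0,0],[0,0,0]]' --angular '[[0,0,0],[0,0,0]]'

```text
clock: 18.95
position: [0.4647, -0.3915, 0.044]
tool_rot: [-1.571, -0.0, 0.045]
force: [-2.3, 0.7, 8.2]
grip_width: 0.0387
```

apply_moves --jaw '[-1,-1,-1,-1,-1]' --translation '[[0,0,0.02],[0,0,0.06],[0,0,0.105],[0.005,0.01,0.15],[0.01,0.04,0.185]]' --angular '[[0,0,0],[0,0,0],[0,0,0],[0,0,-1],[0,0,-2.2]]'

```text
clock: 19.45
position: [0.4742, -0.353, 0.2305]
tool_rot: [-1.572, -0.001, 0.003]
force: [0.9, -0.3, -4.1]
grip_width: 0.0389
```

apply_moves --jaw '[-1,-1,-1,-1,-1]' --translation '[[0.006,0.045,0],[0.012,0.09,0],[0.018,0.135,0],[0.024,0.18,0],[0.03,0.225,0]]' --angular '[[0,0,0],[0,0,0],[0,0,0],[0,0,0],[0,0,0]]'

```text
clock: 19.95
position: [0.5042, -0.1246, 0.2283]
tool_rot: [-1.571, 0.0, 0.007]
force: [-0.6, 1.1, -4.0]
grip_width: 0.0389
```

apply_moves --jaw '[-1,-1,-1,-1,-1]' --translation '[[0,0.045,0],[0,0.09,0],[0,0.135,0],[0,0.18,0],[0,0.225,0]]' --angular '[[0,0,0],[0,0,0],[0,0,0],[0,0,0],[0,0,0]]'

```text
clock: 20.45
position: [0.504, 0.1003, 0.2283]
tool_rot: [-1.571, 0.0, 0.007]
force: [1.5, -1.1, -3.3]
grip_width: 0.0393
```

apply_moves --jaw '[-1,-1,-1,-1]' --translation '[[0,0.035,0],[0,0.06,-0.02],[0,0.06,-0.05],[0,0.06,-0.05]]' --angular '[[0,0,0],[0,0,0],[0,0,0],[0,0,0]]'

```text
clock: 20.85
position: [0.5027, 0.1586, 0.1756]
tool_rot: [-1.572, 0.005, 0.009]
force: [-0.3, -1.0, -3.0]
grip_width: 0.039
```

```bash
python3 - <<'E'
from h import *
s=observe(); print(s["clock"],s["position"],s["tool_rot"],s["force"],np.round(s["qpos"],2))
f=cams.grab_frame("wrist"); np.savez("w12",**f)
g=cams.grab_frame("top"); np.savez("t12",**g)
hsv=cv2.cvtColor(f["pixels"],cv2.COLOR_RGB2HSV); m=((hsv[...,1]<40)&(hsv[...,2]>130)).astype(np.uint8)
n,l,st,c=cv2.connectedComponentsWithStats(m); print([s.tolist() for s in st[1:] if s[4]>200])
q=cv2.approxPolyDP(cv2.convexHull(biggest(m)),4,True)[:,0]; z=s["position"][2]-.044+.004; print(q.tolist()); print(z,ray(f,q,z).round(4).tolist())
E
```

```text
20.85 [0.50270638 0.15856645 0.17556621] [-1.57229935  0.00488692  0.00854514] [-0.27265384 -0.9648236  -3.03098447] [ 0.15  0.57 -0.79  1.9   0.52  0.89  0.69]
[[166, 78, 314, 222, 44591], [20, 92, 122, 8, 501], [0, 102, 143, 6, 560]]
[[479, 80], [446, 291], [430, 299], [214, 299], [197, 291], [167, 78]]
0.13556620970753153 [[0.4125, 0.239, 0.1356], [0.5383, 0.2388, 0.1356], [0.5444, 0.2292, 0.1356], [0.5456, 0.0891, 0.1356], [0.5396, 0.0788, 0.1356], [0.4127, 0.0785, 0.1356]]
```

```bash
python3 - <<'E'
from h import *
f=dict(np.load("w12.npz")); g=cv2.cvtColor(f["pixels"],cv2.COLOR_RGB2GRAY).astype(int)
for c in (40,80,120,150): print(c,g[70:125,c].tolist())
for r,z,n in((100,.085,"r100"),(104,.085,""),(108,.085,""),(112,.085,""),(90,.129,"")): print(r,z,ray(f,[(40,r),(120,r)],z).round(4).tolist())
cv2.imwrite("pics/w12.png",cv2.resize(f["pixels"][60:240,0:260],None,fx=3,fy=3,interpolation=cv2.INTER_CUBIC)[:,:,::-1])
E
```

```text
40 [103, 103, 102, 103, 103, 102, 103, 103, 103, 102, 99, 77, 54, 51, 50, 51, 65, 104, 120, 122, 122, 121, 121, 122, 124, 125, 124, 123, 122, 122, 122, 121, 124, 125, 124, 123, 123, 121, 119, 102, 99, 100, 100, 100, 99, 100, 99, 99, 98, 99, 98, 97, 97, 98, 98]
80 [49, 83, 98, 99, 99, 99, 97, 83, 54, 49, 49, 50, 50, 53, 54, 55, 66, 104, 120, 122, 122, 122, 122, 123, 125, 124, 123, 121, 122, 122, 121, 122, 124, 126, 123, 123, 123, 122, 120, 103, 101, 99, 100, 100, 100, 99, 99, 99, 99, 99, 99, 99, 99, 100, 100]
120 [55, 96, 99, 99, 100, 100, 101, 102, 102, 102, 102, 98, 74, 56, 54, 56, 73, 118, 121, 121, 121, 121, 119, 122, 123, 125, 125, 124, 124, 123, 122, 122, 123, 124, 124, 123, 123, 122, 121, 106, 103, 103, 103, 103, 104, 103, 104, 104, 104, 105, 104, 104, 104, 105, 104]
150 [54, 52, 54, 53, 55, 55, 55, 54, 53, 55, 56, 59, 81, 100, 102, 102, 102, 102, 102, 102, 102, 103, 103, 103, 104, 104, 104, 103, 103, 103, 103, 103, 104, 104, 103, 103, 103, 104, 103, 104, 104, 104, 104, 104, 104, 104, 104, 105, 104, 104, 104, 103, 103, 104, 104]
100 0.085 [[0.4231, -0.0353, 0.085], [0.4227, 0.0196, 0.085]]
104 0.085 [[0.4257, -0.036, 0.085], [0.4253, 0.0191, 0.085]]
108 0.085 [[0.4283, -0.0368, 0.085], [0.4279, 0.0186, 0.085]]
112 0.085 [[0.431, -0.0375, 0.085], [0.4306, 0.0181, 0.085]]
90 0.129 [[0.4186, 0.0057, 0.129], [0.4183, 0.049, 0.129]]
```

View pics/w12.png

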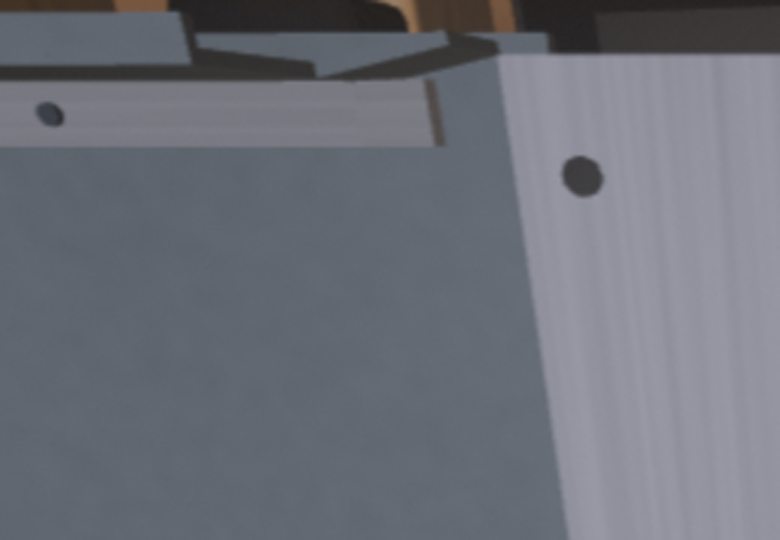

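The lip's inner edge is at row ≈109 and the plate edge's left corner is at (167,78). The plate must go about +2.5 mm in x and +0.35° in yaw before I lower it.

apply_moves --jaw '[-1,-1,-1,-1,-1]' --translation '[[0.0025,0,-0.02],[0.0025,0,-0.04],[0.0025,0,-0.055],[0.0025,0,-0.056],[0.0025,0,-0.056]]' --angular '[[0,0,0.3],[0,0,0.3],[0,0,0.3],[0,0,0.3],[0,0,0.3]]'

```text
clock: 21.45
position: [0.5074, 0.1587, 0.1231]
tool_rot: [-1.571, -0.0, 0.012]
force: [0.3, -0.5, -3.0]
grip_width: 0.0392
```

```bash
cat > m.py <<'E'
from h import *
s=observe(); print(s["clock"],s["position"].round(4),s["tool_rot"].round(4),s["force"].round(1))
f=cams.grab_frame("wrist"); np.savez("wm",**f)
hsv=cv2.cvtColor(f["pixels"],cv2.COLOR_RGB2HSV); m=((hsv[...,1]<40)&(hsv[...,2]>130)).astype(np.uint8)
q=cv2.approxPolyDP(cv2.convexHull(biggest(m)),4,True)[:,0]; z=s["position"][2]-.044+.004; w=ray(f,q,z); print(q.tolist(),w.round(4).tolist())
g=cv2.cvtColor(f["pixels"],cv2.COLOR_RGB2GRAY).astype(int)
for c in (20,60,100,130): print(c,g[75:125,c].tolist(), ray(f,[(c,100),(c,105),(c,110)],.085)[:,:2].round(4).tolist())
E
python3 m.py
```

```text
21.45 [0.5074 0.1587 0.1231] [-1.5707e+00 -4.0000e-04  1.1700e-02] [ 0.3 -0.5 -3. ]
[[479, 79], [446, 291], [430, 299], [214, 299], [198, 291], [167, 79]] [[0.4167, 0.2387, 0.0831], [0.5432, 0.2392, 0.0831], [0.5493, 0.2297, 0.0831], [0.5507, 0.0894, 0.0831], [0.5448, 0.0797, 0.0831], [0.4183, 0.0787, 0.0831]]
20 [128, 128, 130, 130, 131, 130, 128, 127, 127, 127, 127, 127, 127, 128, 130, 132, 131, 130, 128, 128, 129, 129, 127, 112, 105, 105, 105, 106, 107, 106, 107, 107, 108, 107, 107, 107, 107, 107, 107, 107, 107, 107, 107, 106, 106, 106, 106, 107, 106, 107] [[0.4293, 0.0022], [0.4318, 0.0014], [0.4343, 0.0007]]
60 [126, 127, 129, 131, 132, 131, 130, 131, 130, 129, 129, 128, 127, 128, 129, 130, 130, 130, 129, 129, 127, 126, 123, 105, 107, 107, 107, 107, 107, 107, 107, 108, 107, 107, 108, 108, 108, 108, 109, 109, 109, 108, 107, 108, 108, 107, 109, 107, 108, 107] [[0.4291, 0.0228], [0.4316, 0.0222], [0.4341, 0.0215]]
100 [106, 106, 107, 107, 107, 108, 108, 109, 108, 108, 109, 109, 108, 109, 109, 109, 109, 108, 108, 109, 109, 108, 108, 108, 108, 107, 108, 107, 108, 108, 108, 108, 108, 108, 108, 108, 108, 108, 107, 107, 107, 108, 108, 107, 108, 108, 108, 108, 108, 108] [[0.4289, 0.0435], [0.4314, 0.043], [0.4339, 0.0424]]
130 [107, 107, 107, 107, 107, 107, 106, 108, 108, 106, 108, 107, 107, 108, 107, 107, 108, 107, 107, 109, 108, 108, 109, 109, 109, 109, 109, 109, 109, 110, 110, 109, 108, 109, 109, 108, 108, 109, 108, 109, 109, 109, 108, 108, 107, 107, 107, 107, 108, 106] [[0.4287, 0.059], [0.4312, 0.0585], [0.4337, 0.0581]]
```

apply_moves --jaw '[-1,-1,-1,-1,-1]' --translation '[[-0.0027,0,-0.001],[-0.0027,0,-0.003],[-0.0027,-0.005,-0.003],[-0.0026,-0.012,-0.003],[-0.0026,-0.02,-0.003]]' --angular '[[0,0,-0.1],[0,0,-0.1],[0,0,-0.1],[0,0,-0.1],[0,0,-0.1]]'

```text
clock: 22.0
position: [0.5046, 0.1402, 0.1197]
tool_rot: [-1.567, -0.001, 0.011]
force: [-6.0, 35.1, -2.8]
grip_width: 0.0393
```

```bash
python3 m.py | head -4
```

```text
22.0 [0.5046 0.1402 0.1197] [-1.5671e+00 -1.0000e-03  1.1100e-02] [-6.  35.1 -2.8]
[[480, 78], [447, 291], [430, 299], [214, 299], [199, 291], [168, 78]] [[0.4134, 0.2209, 0.0797], [0.5407, 0.2216, 0.0797], [0.5468, 0.2114, 0.0797], [0.5478, 0.0711, 0.0797], [0.5418, 0.0621, 0.0797], [0.4151, 0.0611, 0.0797]]
20 [117, 121, 121, 121, 121, 120, 120, 120, 122, 124, 124, 123, 122, 120, 119, 120, 120, 120, 119, 120, 122, 123, 124, 123, 122, 121, 121, 120, 120, 110, 100, 98, 98, 98, 98, 98, 98, 98, 99, 98, 98, 98, 98, 98, 99, 99, 99, 99, 99, 98] [[0.4265, -0.0124], [0.4289, -0.0131], [0.4314, -0.0139]]
60 [118, 120, 120, 120, 120, 121, 120, 120, 122, 123, 124, 122, 121, 118, 119, 119, 120, 119, 120, 120, 122, 124, 124, 122, 122, 121, 121, 121, 122, 116, 101, 100, 100, 100, 100, 100, 101, 100, 100, 100, 100, 100, 100, 99, 99, 99, 99, 99, 99, 99] [[0.4263, 0.0077], [0.4287, 0.0071], [0.4312, 0.0064]]
```

The plate edge butted the floor's free edge, so it is a little low. I back off, raise it, go over the floor edge and feel for the floor from above.

apply_moves --jaw '[-1,-1,-1,-1,-1]' --translation '[[0,0.005,0],[0,0.005,0.004],[0,0.003,0.004],[0,-0.003,0.004],[0,-0.007,0.004]]' --angular '[[0,0,0],[0,0,0],[0,0,0],[0,0,0],[0,0,0]]'

```text
clock: 22.55
position: [0.5044, 0.1306, 0.1232]
tool_rot: [-1.571, 0.0, 0.01]
force: [0.6, -0.5, -3.6]
grip_width: 0.0392
```

```bash
python3 m.py | head -4
```

```text
22.55 [0.5044 0.1306 0.1232] [-1.5715e+00  1.0000e-04  9.7000e-03] [ 0.6 -0.5 -3.6]
[[479, 79], [447, 291], [430, 299], [214, 299], [198, 290], [167, 78]] [[0.4139, 0.2107, 0.0832], [0.5403, 0.2116, 0.0832], [0.5464, 0.2014, 0.0832], [0.5476, 0.0612, 0.0832], [0.5409, 0.0516, 0.0832], [0.4147, 0.0507, 0.0832]]
20 [62, 103, 118, 120, 120, 121, 121, 121, 120, 121, 122, 124, 124, 123, 122, 122, 121, 121, 121, 120, 120, 122, 124, 124, 123, 122, 121, 120, 121, 120, 114, 100, 98, 98, 99, 97, 97, 97, 98, 98, 97, 98, 97, 98, 98, 98, 97, 97, 97, 98] [[0.4261, -0.0261], [0.4285, -0.0269], [0.431, -0.0276]]
60 [64, 103, 119, 120, 120, 121, 121, 121, 121, 121, 123, 124, 123, 121, 121, 120, 120, 120, 120, 119, 120, 122, 123, 124, 123, 122, 121, 121, 122, 121, 116, 102, 100, 99, 99, 99, 99, 98, 99, 99, 99, 98, 99, 99, 99, 100, 100, 99, 99, 99] [[0.4259, -0.0054], [0.4284, -0.0061], [0.4309, -0.0067]]
```

apply_moves --jaw '[-1,-1,-1]' --translation '[[0.0006,0,-0.001],[0.0006,0,-0.0015],[0.0006,0,-0.0015]]' --angular '[[0,0,0],[0,0,0],[0,0,0]]'

```text
clock: 22.9
position: [0.505, 0.1319, 0.1217]
tool_rot: [-1.571, 0.0, 0.011]
force: [0.4, 0.1, -3.8]
grip_width: 0.0386
```

apply_moves --jaw '[-1,-1,-1]' --translation '[[0,0,-0.0015],[0,0,-0.0015],[0,0,-0.0015]]' --angular '[[0,0,0],[0,0,0],[0,0,0]]'

```text
clock: 23.2
position: [0.505, 0.1319, 0.1203]
tool_rot: [-1.571, 0.0, 0.011]
force: [-1.3, -0.2, -3.3]
grip_width: 0.0386
```

apply_moves --jaw '[-1,-1,-1,-1,-1]' --translation '[[0,0,0.0008],[0,-0.005,0.0008],[0.0001,-0.01,0.0008],[0.0001,-0.015,0.0008],[0.0001,-0.02,0.0008]]' --angular '[[0,0,0],[0,0,0],[0,0,0],[0,0,0],[0,0,0]]'

```text
clock: 23.7
position: [0.5052, 0.1111, 0.1211]
tool_rot: [-1.571, -0.0, 0.01]
force: [-1.6, 0.3, -3.7]
grip_width: 0.0388
```

apply_moves --jaw '[-1,-1,-1,-1]' --translation '[[0,-0.004,0],[0,-0.008,0],[0.0001,-0.012,0],[0.0001,-0.015,0]]' --angular '[[0,0,0],[0,0,0],[0,0,0],[0,0,0]]'

```text
clock: 24.1
position: [0.5053, 0.0963, 0.1211]
tool_rot: [-1.571, -0.0, 0.01]
force: [0.2, -0.2, -3.8]
grip_width: 0.039
```

```bash
python3 m.py | head -4
```

```text
24.1 [0.5053 0.0963 0.1211] [-1.5709 -0.      0.0102] [ 0.2 -0.2 -3.8]
[[447, 291], [430, 299], [214, 299], [199, 291], [10, 97], [36, 84], [210, 78], [479, 79]] [[0.5411, 0.1774, 0.0811], [0.5473, 0.1672, 0.0811], [0.5485, 0.027, 0.0811], [0.5425, 0.018, 0.0811], [0.4255, -0.0668, 0.0811], [0.4191, -0.0514, 0.0811], [0.4154, 0.0385, 0.0811], [0.4146, 0.1765, 0.0811]]
20 [117, 120, 120, 120, 121, 120, 119, 119, 121, 123, 125, 125, 123, 122, 123, 123, 123, 122, 120, 120, 122, 123, 123, 123, 122, 122, 121, 120, 119, 109, 99, 99, 99, 99, 98, 98, 98, 98, 98, 97, 97, 98, 98, 98, 98, 98, 98, 99, 98, 98] [[0.427, -0.0583], [0.4294, -0.059], [0.4319, -0.0597]]
60 [118, 121, 120, 121, 121, 120, 119, 119, 121, 123, 125, 124, 123, 122, 122, 122, 122, 121, 121, 121, 122, 123, 124, 123, 122, 122, 120, 120, 119, 110, 100, 99, 99, 99, 100, 99, 100, 99, 98, 98, 98, 98, 98, 98, 97, 97, 97, 97, 98, 97] [[0.4268, -0.0378], [0.4292, -0.0385], [0.4317, -0.0391]]
```

apply_moves --jaw '[-1,-1,-1,-1,-1]' --translation '[[0.0001,-0.006,0],[0.0002,-0.012,0],[0.0003,-0.018,0],[0.0003,-0.024,0],[0.0004,-0.03,0]]' --angular '[[0,0,0],[0,0,0],[0,0,0],[0,0,0],[0,0,0]]'

```text
clock: 24.65
position: [0.5057, 0.0661, 0.1211]
tool_rot: [-1.571, -0.0, 0.01]
force: [-0.2, -0.1, -4.4]
grip_width: 0.0391
```

apply_moves --jaw '[-1,-1,-1,-1,-1]' --translation '[[0.0001,-0.006,0],[0.0002,-0.012,0],[0.0003,-0.018,0],[0.0003,-0.024,0],[0.0003,-0.03,0]]' --angular '[[0,0,0],[0,0,0],[0,0,0],[0,0,0],[0,0,0]]'

```text
clock: 25.15
position: [0.5059, 0.0362, 0.1211]
tool_rot: [-1.571, -0.0, 0.01]
force: [0.3, -0.1, -4.1]
grip_width: 0.0388
```

Free running. Continuing.

apply_moves --jaw '[-1,-1,-1,-1,-1]' --translation '[[0.0001,-0.006,0],[0.0001,-0.012,0],[0.0002,-0.018,0],[0.0002,-0.024,0],[0.0002,-0.03,0]]' --angular '[[0,0,0],[0,0,0],[0,0,0],[0,0,0],[0,0,0]]'

```text
clock: 25.65
position: [0.5061, 0.0062, 0.1211]
tool_rot: [-1.571, -0.0, 0.01]
force: [-0.2, 0.7, -4.6]
grip_width: 0.039
```

apply_moves --jaw '[-1,-1,-1,-1,-1]' --translation '[[0.0001,-0.006,0],[0.0001,-0.012,0],[0.0002,-0.018,0],[0.0002,-0.024,0],[0.0002,-0.03,0]]' --angular '[[0,0,0],[0,0,0],[0,0,0],[0,0,0],[0,0,0]]'

```text
clock: 26.15
position: [0.5063, -0.0238, 0.1211]
tool_rot: [-1.571, 0.0, 0.01]
force: [-0.0, 0.0, -3.8]
grip_width: 0.0389
```

apply_moves --jaw '[-1,-1,-1,-1,-1]' --translation '[[0.0001,-0.006,0],[0.0001,-0.012,0],[0.0002,-0.018,0],[0.0002,-0.024,0],[0.0002,-0.03,0]]' --angular '[[0,0,0],[0,0,0],[0,0,0],[0,0,0],[0,0,0]]'

```text
clock: 26.65
position: [0.5065, -0.0538, 0.1211]
tool_rot: [-1.571, 0.0, 0.01]
force: [0.5, -0.2, -4.5]
grip_width: 0.0387
```

apply_moves --jaw '[-1,-1,-1,-1,-1]' --translation '[[0,-0.006,0],[0.0001,-0.012,0],[0.0001,-0.017,0],[0.0001,-0.017,-0.0008],[0.0001,-0.018,-0.0012]]' --angular '[[0,0,0],[0,0,0],[0,0,0],[0,0,0],[0,0,0]]'

```text
clock: 27.15
position: [0.5067, -0.0711, 0.1199]
tool_rot: [-1.571, -0.0, 0.01]
force: [-0.0, 2.0, -3.6]
grip_width: 0.0387
```

apply_moves --jaw '[-1,-1,-1,-1]' --translation '[[0,-0.001,0],[0,-0.002,0],[0,-0.003,0],[0,-0.004,0]]' --angular '[[0,0,0],[0,0,0],[0,0,0],[0,0,0]]'

```text
clock: 27.55
position: [0.5067, -0.0752, 0.1199]
tool_rot: [-1.571, -0.0, 0.01]
force: [0.5, -0.2, -3.1]
grip_width: 0.0391
```

apply_moves --jaw '[-1,-1,-1,-1]' --translation '[[0,-0.0007,0],[0,-0.0014,0],[0,-0.002,0],[0,-0.002,0]]' --angular '[[0,0,0],[0,0,0],[0,0,0],[0,0,0]]'

```text
clock: 27.95
position: [0.5066, -0.0774, 0.1199]
tool_rot: [-1.571, -0.0, 0.01]
force: [0.5, -0.5, -3.4]
grip_width: 0.0391
```

apply_moves --jaw '[-1,-1,-1]' --translation '[[0,-0.0005,0],[0,-0.001,0],[0,-0.001,0]]' --angular '[[0,0,0],[0,0,0],[0,0,0]]'

```text
clock: 28.25
position: [0.5066, -0.0784, 0.1199]
tool_rot: [-1.571, 0.0, 0.01]
force: [1.1, -0.5, -2.7]
grip_width: 0.0389
```

apply_moves --jaw '[-1,-1,-1]' --translation '[[0,-0.0005,0],[0,-0.001,0],[0,-0.001,0]]' --angular '[[0,0,0],[0,0,0],[0,0,0]]'

```text
clock: 28.55
position: [0.5066, -0.079, 0.1199]
tool_rot: [-1.571, 0.0, 0.011]
force: [-0.2, 2.4, -3.8]
grip_width: 0.0391
```

apply_moves --jaw '[-1,-1,-1]' --translation '[[0,-0.0004,0],[0,-0.0006,0],[0,-0.0006,0]]' --angular '[[0,0,0],[0,0,0],[0,0,0]]'

```text
clock: 28.85
position: [0.5065, -0.0792, 0.1199]
tool_rot: [-1.57, 0.0, 0.011]
force: [-2.1, 6.9, -2.3]
grip_width: 0.0387
```

```bash
python3 -c "
from workcell import observe
s=observe(); print(s['position'].round(4),s['tool_rot'].round(4),s['force'].round(1),s['moment'].round(2))"
```

```text
[ 0.5065 -0.0792  0.1199] [-1.5699e+00  1.0000e-04  1.1000e-02] [-2.1  6.9 -2.3] [1.34 0.34 0.16]
```

apply_moves --jaw '[-1,-1,-1]' --translation '[[0,0.0001,-0.0006],[0,0.0001,-0.001],[0,0.0001,-0.001]]' --angular '[[0,0,0],[0,0,0],[0,0,0]]'

```text
clock: 29.15
position: [0.5066, -0.0791, 0.1189]
tool_rot: [-1.57, 0.0, 0.011]
force: [-2.0, 5.0, -1.0]
grip_width: 0.0391
```

apply_moves --jaw '[-0.2,-0.05,0.3,1,1]' --translation '[[0,0,0],[0,0,0],[0,0,0],[0,0,0],[0,0,0]]' --angular '[[0,0,0],[0,0,0],[0,0,0],[0,0,0],[0,0,0]]'

```text
clock: 29.65
position: [0.5068, -0.08, 0.119]
tool_rot: [-1.571, -0.0, 0.01]
force: [-0.2, -0.2, -0.4]
grip_width: 0.0817
```

apply_moves --jaw '[1,1,1,1,1]' --translation '[[0,0,0.0],[0,0,0.02],[0,0,0.05],[0,0,0.09],[0,0,0.13]]' --angular '[[0,0,0],[0,0,0],[0,0,0],[0,0,0],[0,0,0]]'

```text
clock: 30.15
position: [0.5063, -0.0796, 0.2502]
tool_rot: [-1.57, 0.001, 0.011]
force: [1.0, -1.7, 0.1]
grip_width: 0.0854
```

```bash
python3 - <<'E'
from h import *
s=observe(); print(s["clock"],s["position"].round(4),s["tool_rot"].round(4),s["force"].round(1))
f=cams.grab_frame("wrist"); np.savez("wf",**f)
hsv=cv2.cvtColor(f["pixels"],cv2.COLOR_RGB2HSV); m=((hsv[...,1]<40)&(hsv[...,2]>130)).astype(np.uint8); m[300:]=0
n,l,st,c=cv2.connectedComponentsWithStats(m); print([s.tolist() for s in st[1:] if s[4]>150])
q=cv2.approxPolyDP(cv2.convexHull(biggest(m)),4,True)[:,0]; print(q.tolist(),ray(f,q,.079).round(4).tolist())
g=cv2.cvtColor(f["pixels"],cv2.COLOR_RGB2GRAY).astype(int)
for r in (150,190,230): print(r,g[r,170:290].tolist())
E
```

```text
30.15 [ 0.5063 -0.0796  0.2502] [-1.5704e+00  6.0000e-04  1.0700e-02] [ 1.  -1.7  0.1]
[[216, 75, 270, 195, 38631], [250, 256, 161, 11, 1719], [238, 280, 171, 18, 1183]]
[[471, 79], [485, 101], [473, 200], [463, 237], [444, 269], [235, 258], [216, 88], [220, 75]] [[0.4046, 0.0574, 0.079], [0.4236, 0.0738, 0.079], [0.5215, 0.0785, 0.079], [0.5636, 0.0746, 0.079], [0.6032, 0.0593, 0.079], [0.5914, -0.175, 0.079], [0.4145, -0.1786, 0.079], [0.4033, -0.1738, 0.079]]
150 [115, 115, 115, 115, 115, 115, 115, 114, 115, 115, 115, 115, 115, 115, 115, 115, 115, 115, 115, 115, 115, 116, 115, 115, 115, 115, 115, 116, 116, 116, 116, 116, 116, 116, 117, 117, 116, 117, 116, 117, 117, 118, 118, 118, 118, 118, 119, 119, 119, 119, 119, 120, 124, 129, 131, 129, 106, 75, 69, 70, 70, 70, 70, 71, 71, 72, 71, 72, 72, 72, 73, 82, 127, 169, 184, 188, 190, 190, 192, 193, 190, 187, 186, 184, 183, 185, 188, 189, 188, 189, 192, 191, 191, 192, 191, 189, 186, 185, 188, 190, 190, 189, 187, 188, 190, 191, 192, 191, 189, 187, 187, 189, 189, 187, 189, 190, 191, 192, 192, 190]
190 [115, 115, 115, 115, 116, 116, 116, 116
[... 438 characters left out ...]
188, 186, 188, 190, 189, 188, 189, 192, 194, 193, 193, 192, 189, 187, 187, 189, 189, 189, 189, 190, 191, 192]
230 [106, 106, 107, 106, 106, 106, 106, 106, 106, 106, 107, 105, 106, 106, 106, 105, 105, 105, 105, 105, 105, 105, 106, 106, 106, 105, 105, 106, 105, 105, 106, 105, 106, 106, 106, 105, 105, 105, 105, 105, 105, 105, 105, 105, 105, 104, 105, 105, 105, 106, 105, 104, 106, 106, 105, 105, 106, 105, 105, 106, 114, 125, 131, 129, 104, 75, 70, 69, 70, 70, 70, 70, 71, 71, 71, 71, 71, 73, 97, 153, 184, 190, 192, 194, 194, 192, 191, 192, 192, 192, 190, 189, 191, 190, 189, 190, 191, 189, 191, 193, 191, 191, 190, 191, 189, 188, 190, 192, 192, 190, 190, 190, 189, 187, 185, 186, 186, 189, 190, 191]
```

```bash
python3 - <<'E'
from h import *
f=dict(np.load("wf.npz"))
for r,w,p in((150,226.3,242.2),(190,230.3,245.6),(230,234.3,248.7)): print("wall inner",ray(f,[(w,r)],.129)[0,:2].round(4),"plate edge",ray(f,[(p,r)],.079)[0,:2].round(4))
p0={n:cv2.imread(f"pics/{n}0.png") for n in("top","side")}
for n,boxes in(("top",{"scraper":(150,190,200,265),"flask":(218,88,265,140),"drill":(398,48,460,150),"driver":(283,97,366,130),"decoy":(195,272,242,340)}),("side",{"scraper":(240,88,305,135),"flask":(365,85,403,162),"driver":(408,165,430,235)})):
    g=cams.grab_frame(n); np.savez("fin_"+n,**g); im=np.ascontiguousarray(g["pixels"][:,:,::-1])
    for k,(a,b,c,d) in boxes.items():
        r=cv2.matchTemplate(im[b-12:d+12,a-12:c+12],p0[n][b:d,a:c],cv2.TM_CCOEFF_NORMED); _,v,_,l=cv2.minMaxLoc(r); print(n,k,round(v,3),np.array(l)-12)
t=dict(np.load("fin_top.npz"))
hsv=cv2.cvtColor(t["pixels"],cv2.COLOR_RGB2HSV); m=((hsv[...,1]<40)&(hsv[...,2]>140)).astype(np.uint8)
n,l,st,c=cv2.connectedComponentsWithStats(m); print([s.tolist() for s in st[1:] if s[4]>60])
m=(hsv[190:270,150:200,1]<60).astype(np.uint8); ys,xs=np.nonzero(m); print("sole px",len(ys), np.c_[xs+150,ys+190][[0,-1]].tolist())
E
```

```text
wall inner [ 0.4647 -0.1582] plate edge [ 0.4717 -0.1584]
wall inner [ 0.4988 -0.1578] plate edge [ 0.5128 -0.1578]
wall inner [ 0.536  -0.1574] plate edge [ 0.5575 -0.1576]
top scraper 0.881 [0 0]
top flask 0.993 [0 0]
top drill 0.983 [0 0]
top driver 0.988 [0 0]
top decoy 0.985 [0 0]
side scraper 0.516 [-11   1]
side flask 0.999 [0 0]
side driver 0.997 [0 0]
[[0, 0, 640, 103, 26832], [300, 176, 64, 83, 2412], [282, 178, 14, 16, 173], [280, 194, 15, 17, 176], [177, 200, 13, 56, 69], [282, 224, 15, 15, 176], [283, 240, 15, 14, 180], [211, 279, 25, 53, 71], [0, 329, 2, 64, 110], [287, 358, 32, 22, 97]]
sole px 134 [[179, 199], [181, 255]]
```

apply_moves --jaw '[1,1,1,1,1]' --translation '[[0,-0.04,0.02],[0,-0.08,0.03],[0,-0.12,0.03],[0,-0.17,0.03],[0,-0.22,0.03]]' --angular '[[0,0,0],[0,0,0],[0,0,0],[0,0,0],[0,0,0]]'

```text
clock: 30.8
position: [0.506, -0.3016, 0.2782]
tool_rot: [-1.571, 0.001, 0.011]
force: [0.8, 0.0, -0.4]
grip_width: 0.0856
```

```bash
python3 - <<'E'
from h import *
p0=cv2.imread("pics/side0.png"); g=cams.grab_frame("side"); im=np.ascontiguousarray(g["pixels"][:,:,::-1])
for k,(a,b,c,d) in {"scraper":(240,88,305,135),"decoy":(170,120,235,175)}.items():
    r=cv2.matchTemplate(im[b-12:d+12,a-12:c+12],p0[b:d,a:c],cv2.TM_CCOEFF_NORMED); _,v,_,l=cv2.minMaxLoc(r); print(k,round(v,3),np.array(l)-12)
# expected vs seen: grip top and sole
print("expect grip top/sole centre px",proj(g,[[.49,.38,.11],[.49,.38,0]]).round(1).tolist())
for n,q in(("before",p0),("now",im)):
    h=cv2.cvtColor(q,cv2.COLOR_BGR2HSV)[80:140,235:312]; m=((h[...,1]>110)&(h[...,2]<125)).astype(np.uint8)
    nn,l,st,c=cv2.connectedComponentsWithStats(m); print(n,[(s+[235,80,0,0,0]).tolist() for s in st[1:] if s[4]>60])
print(observe()["position"],observe()["clock"])
E
```

```text
scraper 0.624 [0 0]
decoy 0.998 [0 0]
expect grip top/sole centre px [[270.3, 94.4], [273.0, 126.8]]
before [[255, 99, 32, 21, 543], [249, 122, 40, 5, 113]]
now [[256, 103, 32, 16, 348]]
[ 0.5043208  -0.31077498  0.27707225] 30.85
```

```bash
python3 - <<'E'
from h import *
p0=cv2.imread("pics/side0.png")[:,:,::-1]; g=cams.grab_frame("side"); im=g["pixels"]; s9=np.load("s9.npz")["pixels"]
for c in (252,272,290): 
  for n,q in(("b",p0),("s9",s9),("now",im)): print(c,n,[int(v) for v in q[86:134:2,c].astype(int).mean(1)])
a=cams.grab_frame("top")["pixels"].astype(int); b=cv2.imread("pics/top0.png")[:,:,::-1].astype(int)
print("top gray diff rows"); 
for r in (203,215,228,240,252): print(r,b[r,155:195].mean(1).astype(int).tolist()); print("  ",a[r,155:195].mean(1).astype(int).tolist())
E
```

```text
252 b [150, 146, 145, 142, 142, 137, 135, 137, 138, 141, 142, 141, 137, 138, 135, 146, 151, 149, 104, 81, 86, 153, 134, 132]
252 s9 [151, 149, 147, 146, 145, 143, 143, 143, 144, 144, 146, 144, 142, 138, 140, 142, 149, 153, 117, 84, 84, 162, 142, 135]
252 now [163, 164, 162, 161, 159, 160, 157, 160, 160, 159, 162, 159, 157, 157, 156, 159, 167, 165, 130, 95, 95, 185, 158, 148]
272 b [145, 148, 148, 148, 145, 143, 120, 87, 87, 84, 76, 74, 74, 76, 74, 77, 81, 116, 90, 81, 110, 169, 139, 153]
272 s9 [148, 148, 148, 149, 148, 146, 127, 90, 86, 85, 82, 75, 77, 80, 76, 76, 82, 118, 95, 83, 102, 158, 141, 155]
272 now [79, 81, 107, 159, 163, 161, 141, 96, 100, 97, 90, 87, 85, 86, 86, 85, 91, 130, 106, 90, 116, 175, 160, 169]
290 b [139, 141, 145, 149, 151, 149, 151, 151, 150, 147, 141, 138, 140, 139, 136, 141, 148, 121, 80, 70, 140, 143, 143, 144]
290 s9 [121, 94, 83, 96, 51, 43, 55, 43, 44, 50, 55, 107, 138, 141, 139, 143, 150, 125, 87, 71, 124, 148, 142, 149]
290 now [98, 99, 99, 98, 98, 98, 97, 97, 98, 95, 100, 98, 97, 110, 148, 161, 166, 136, 98, 80, 135, 164, 161, 161]
top gray diff rows
[... 1152 characters left out ...]
, 108, 100, 98, 100, 102, 107, 75, 43, 51, 56, 43, 48, 37, 39, 43, 42, 81, 57, 43, 66, 173, 97, 95, 103, 101, 97, 98, 101, 101, 101, 104, 103, 103]
   [103, 104, 103, 95, 101, 115, 110, 109, 103, 95, 102, 105, 106, 100, 58, 49, 55, 55, 46, 39, 45, 41, 36, 42, 88, 53, 27, 146, 151, 105, 102, 107, 107, 102, 108, 110, 106, 108, 108, 108]
252 [95, 88, 94, 89, 98, 91, 90, 93, 89, 89, 94, 92, 93, 110, 111, 110, 106, 102, 107, 108, 107, 106, 55, 33, 61, 180, 95, 88, 94, 95, 100, 96, 92, 98, 97, 99, 100, 100, 104, 97]
   [94, 93, 93, 90, 96, 95, 94, 90, 95, 90, 93, 92, 67, 104, 113, 109, 107, 106, 106, 110, 112, 110, 95, 44, 30, 114, 155, 97, 93, 100, 102, 102, 99, 101, 100, 108, 102, 100, 106, 100]
```

The scraper's profile in both views matches the original to within a pixel, and the side mismatch is the arm occluding it. Handing in.

```bash
python3 -c "
from workcell import workorder
print(workorder.job_done())"
```

```text
the job is handed in; nothing more can be done
None
```

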